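# Check in the part cartons

### The job

Tip every standing carton over the near edge of the white board by pushing its top, so that it lies flat on its back on the board with its tag facing up. When all of them lie there, take the hand reader and gently touch its tip to the black tag of each carton that is present, resting it there for about two seconds, in the order red, yellow, green, blue. Finally lay the reader back flat and wholly on its rubber pad and let go, without shifting the parts tray, the jar or the cup.

Things in the scene. Friction and masses are not known exactly. Their poses are not given: they have to be found in the camera images.
- board: White check-in board fixed to the bench, 260 mm (x) by 560 mm (y), 12 mm thick; origin at the centre of its underside. Its near long edge (x = -130 mm, facing the robot; +x points away) is a 12 mm step blocking the cartons' feet. A carton tips over it once its top is pushed about 90 mm, then lies on its back, bottom end overhanging the edge by about 12 mm, front face up 102 mm above the bench.
- pad: Black rubber rest pad for the reader with two yellow lines, fixed to the bench, 250 mm (its x) by 120 mm (its y) and 4 mm thick; origin at the centre of its underside. It is to the left or to the right of the cartons.
- reader: Loose hand-held tag reader, 170 mm long: orange square handle 26 x 26 mm in section and 115 mm long, black tapered nose 55 mm long ending in a blunt 6 mm tip. 90 g. Origin at the middle of its length on its underside as it lies; nose towards its own -x, z up as it lies. The handle runs from x = -30 to +85 mm. It starts lying on the pad.
- reader_tip (a point): Tip of the reader's nose, on its long axis (13 mm above its underside, 85 mm from its origin).
- reader_tail (a point): Far end of the reader's handle, on its long axis (13 mm above its underside, 85 mm from its origin on the other side).
- carton_red: Loose closed cardboard carton with a red sleeve, 90 mm deep (its x) by 92 mm wide (its y) by 190 mm tall, 0.25 to 0.5 kg. Origin at the centre of its underside as it stands; z is its tall axis, front face towards its own -x (towards the robot), back face towards +x. May be absent (None). Starts standing on the bench, front to the robot, back 2 to 10 mm from the board's near edge.
- tag_red (a point): Centre of the red carton's tag, a black disc 30 mm across (in a white 44 mm disc) on the middle of its front face, 100 mm above its bottom end; faces the robot while the carton stands and faces up once it lies on its back.
- carton_yellow: Loose closed cardboard carton with a yellow sleeve, 90 mm deep (its x) by 92 mm wide (its y) by 190 mm tall, 0.25 to 0.5 kg. Origin at the centre of its underside as it stands; z is its tall axis, front face towards its own -x (towards the robot), back face towards +x. May be absent (None). Starts standing on the bench, front to the robot, back 2 to 10 mm from the board's near edge.
- tag_yellow (a point): Centre of the yellow carton's tag, a black disc 30 mm across (in a white 44 mm disc) on the middle of its front face, 100 mm above its bottom end; faces the robot while the carton stands and faces up once it lies on its back.
- carton_green: Loose closed cardboard carton with a green sleeve, 90 mm deep (its x) by 92 mm wide (its y) by 190 mm tall, 0.25 to 0.5 kg. Origin at the centre of its underside as it stands; z is its tall axis, front face towards its own -x (towards the robot), back face towards +x. May be absent (None). Starts standing on the bench, front to the robot, back 2 to 10 mm from the board's near edge.
- tag_green (a point): Centre of the green carton's tag, a black disc 30 mm across (in a white 44 mm disc) on the middle of its front face, 100 mm above its bottom end; faces the robot while the carton stands and faces up once it lies on its back.
- carton_blue: Loose closed cardboard carton with a blue sleeve, 90 mm deep (its x) by 92 mm wide (its y) by 190 mm tall, 0.25 to 0.5 kg. Origin at the centre of its underside as it stands; z is its tall axis, front face towards its own -x (towards the robot), back face towards +x. May be absent (None). Starts standing on the bench, front to the robot, back 2 to 10 mm from the board's near edge.
- tag_blue (a point): Centre of the blue carton's tag, a black disc 30 mm across (in a white 44 mm disc) on the middle of its front face, 100 mm above its bottom end; faces the robot while the carton stands and faces up once it lies on its back.
- parts_tray: Red four-compartment tray of small parts, 210 x 100 x 45 mm, loose, a bystander on the other side of the cartons from the pad; origin at the centre of its underside.
- tub: Round white jar of parts with a red cap, 60 mm across and 80 mm tall, loose, a bystander at the left (+y) end of the board; origin at the centre of its underside.
- cup: Open blue cup, 60 mm across and 70 mm tall, loose, a bystander at the right (-y) end of the board; origin at the centre of its underside.
Mind the look-alikes: they are no part of the job. What is shaped like the carton_blue but orange or purple is not meant.

How it is judged:
By the outcome, as a careful person would: the job done as asked, in the order asked, and still so for the second after the job is handed in, with the robot touching nothing.
Of carton_red, carton_yellow, carton_green, carton_blue only 3 to 4 are there at a start; the rules pass over those that are not, and their reading is None.
At some moment in a run one of reader, carton_red, carton_yellow, carton_green, carton_blue may be knocked a few centimetres aside while the robot is not near it.
It also fails if it takes over 192 s, if anything falls off the work surface, if the arm or the gripper's body presses on something with over 40 N, if the wrist force passes 120 N, or if a joint passes its speed limit or range.

### The arm

A 6-joint arm with a two-finger parallel gripper is mounted at the origin on the work surface. World frame = base frame: x ahead of the robot, y to its left, z up, the work surface at z = 0. Lengths are in m, angles in rad, forces in N, time in s.
With the tool pointing down it reaches from about 0.25 to 0.725 m from the base axis. Payload 4 kg.
Tool frame: the origin (TCP) lies at the very end of the fingers, on their centre line; the grasp point (between the pads) lies 19 mm behind it; x points along the fingers, y is the direction in which the jaws open and shut, and the axes are right-handed (so a half turn about x gives the same grasp; the last joint's range is limited). The gripper opens to 85 mm and grips with 20 to 120 N. Pads are 22 mm wide; open, the fingers measure 114 mm over their backs; the gripper's body (76 mm by 85 mm) begins 54 mm behind the grasp point. The pads swing forward as they close: fully open they stand 13 mm farther back than shut.
Start: joints at [1.297, 0.241, 0.005, 1.335, 0, 1.571], TCP at [0.135, 0.481, 0.198] pointing down, gripper open.
Joint ranges: [-2.72, 2.72], [-1.05, 1.87], [-1.09, 1.28], [-1.99, 2.15], [-1.42, 1.44], [-3.14, 3.14]. Speed limits (rad/s): [2.79, 2.79, 3.14, 3.14, 3.14, 3.14].

### API

Orientations are given as a unit quaternion [x, y, z, w].
In Python, from workcell import get_obs, camera, job_done gives the robot as it stands. The module is installed in compiled form; this text tells all that it offers.
- The arm moves only by the tool arm_command, never from a script. Its argument "motion" is a list of rows, each an object of numbers: "x", "y", "z": the shift along the tool's x, y, z in m; "roll": the turn about the tool's x in rad; "fingers": the opening, from 0 (shut) to 1 (fully open). A call has 1 to 20 rows; each row shifts and turns the pose as measured when the row begins, along the tool's axes as they then stand; what a row does not reach is not made up. A row lasts 1/12 s, in which the tool goes at most 41.7 mm and 7.16 degrees, less where a joint would pass 70% of its speed; a pose out of reach is approached as far as the arm can. A call is refused whole if a number of a shift passes 0.0417 or a number of a turn 0.125, either way. A call with a gripper value outside its range is refused whole. The fingers move at their own pace and stop on an object; the grip force is fixed at half the most. Time passes only in rows, so rows that do not move let the fingers close. It gives the time, the measured TCP pose, the force and the opening at its end, in the units of the state.
- get_obs(): the state, without advancing time (a new reading comes with each control period).
- camera(name): name is "side" or "top" or "wrist"; returns a dict with "frame" (480x640x3 uint8, red, green, blue), "intrinsics" (3x3 intrinsics, pixels), "rvec" (rotation vector, rad) and "tvec" (3), from world to camera coordinates, as OpenCV has them. Camera axes: x right, y down, z forward; pixel columns grow to the right and rows downward; lengths in m; the calibration is good to about 2 mm. A picture is of the moment at which its call begins. There is no depth.
- job_done(): hands the job in, once; it reports no verdict.
The state is a dict: "clock": time; "joint_pos": joint angles; "joint_vel": joint speeds; "tau": joint torques, N m; "eef_pos": TCP position; "tool_rot": TCP orientation; "ft_force": force on the tool from outside, world axes, zero at the start; "ft_torque": the same for the moment, N m; "grip_width": finger opening in m.
Only numpy, scipy, OpenCV 4.12 (cv2) and the standard library are available. Lean on these libraries where they do the work, as an engineer would, in place of code of your own. Each camera call takes 0.05 s, during which the arm holds its last target.

## Working session

There is one attempt and no reset: what is moved stays moved. The work goes in short steps, Python scripts to look and compute and a tool call to move; the robot and the scene stay as the last step left them, time stands still between calls to the robot, and variables do not carry over. Pictures are saved under pics/ and viewed, and the job is handed in when it is done.

Besides the shell and the picture viewer there is one more tool, called after "Request:" by a JSON object that holds its "op" and its "data", one argument or row to a line. arm_command: Moves the arm, as the interface text tells. Its arguments: {"type":"object","properties":{"motion":{"type":"array","items":{"type":"object","properties":{"x":{"type":"number"},"y":{"type":"number"},"z":{"type":"number"},"roll":{"type":"number"},"fingers":{"type":"number"}}}}},"required":["motion"]}

```bash
mkdir -p pics; cat > h.py <<'E'
import numpy as np, cv2
from workcell import get_obs, camera
def snap(n,tag):
    c=camera(n); cv2.imwrite(f'pics/{tag}.png',c['frame'][:,:,::-1]); return c
def px2w(c,uv,z):
    R,_=cv2.Rodrigues(np.array(c['rvec'],float)); t=np.array(c['tvec'],float).ravel()
    uv=np.atleast_2d(np.array(uv,float))
    K=np.array(c['intrinsics'])
    d=(np.linalg.inv(K)@np.c_[uv,np.ones(len(uv))].T).T@R
    o=-R.T@t
    return o+d*((z-o[2])/d[:,2])[:,None]
def w2px(c,p):
    return cv2.projectPoints(np.atleast_2d(np.array(p,float)),np.array(c['rvec'],float),np.array(c['tvec'],float),np.array(c['intrinsics'],float),None)[0][:,0]
E
python3 - <<'E'
from h import *
import pickle
o=get_obs()
for k,v in o.items(): print(k,np.round(v,3))
for n in ['side','top','wrist']:
    c=snap(n,n+'0'); pickle.dump(c,open(n+'0.pkl','wb'))
    R=cv2.Rodrigues(c['rvec'])[0]; print(n,np.round(-R.T@np.ravel(c['tvec']),3),np.round(R[2],2))
E
```

```text
clock 0.0
joint_pos [1.297 0.241 0.004 1.335 0.    1.571]
joint_vel [-0.001 -0.001  0.    -0.001  0.001 -0.001]
tau [ 1.0000e-03 -3.7232e+01  2.5241e+01  1.7000e-02  0.0000e+00  0.0000e+00]
eef_pos [0.135 0.481 0.197]
tool_rot [ 0.096  0.701 -0.097  0.7  ]
ft_force [ 0.195 -0.247  0.646]
ft_torque [ 0.013 -0.026 -0.039]
grip_width 0.086
side [ 0.08  -0.411  0.971] [ 0.33  0.39 -0.86]
top [ 0.196 -0.021  1.113] [ 0.23  0.01 -0.97]
wrist [0.065 0.501 0.374] [ 0.27 -0.08 -0.96]
```

View pics/top0.png

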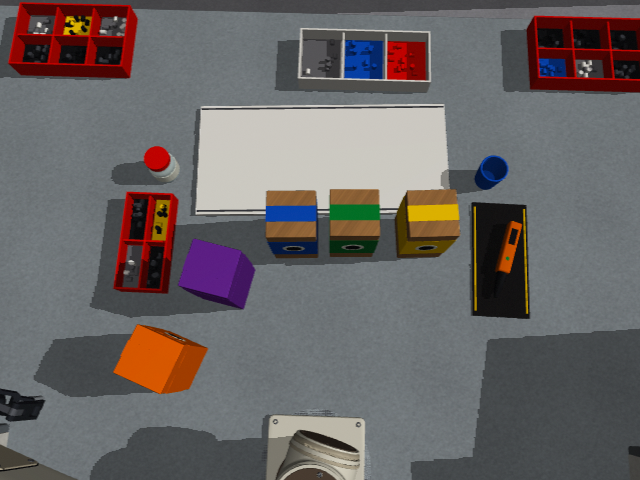

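View pics/side0.png

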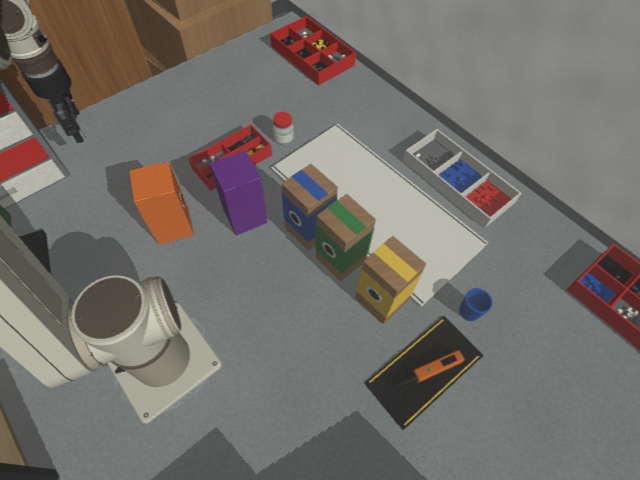

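View pics/wrist0.png

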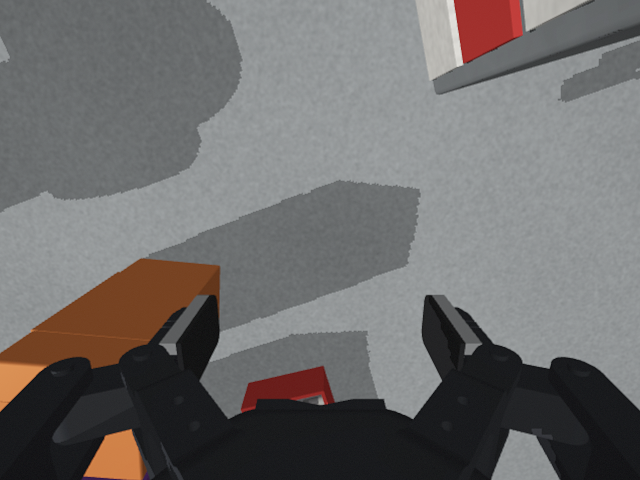

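```bash
python3 - <<'E'
import pickle
from h import *
c=pickle.load(open('top0.pkl','rb'))
f=c['frame'][:,:,::-1]
cv2.imwrite('pics/topz.png',cv2.resize(f[170:330,230:550],None,fx=2.5,fy=2.5,interpolation=cv2.INTER_CUBIC))
s=pickle.load(open('side0.pkl','rb'))['frame'][:,:,::-1]
cv2.imwrite('pics/sidez.png',cv2.resize(s[150:430,260:500],None,fx=2.5,fy=2.1,interpolation=cv2.INTER_CUBIC)[:600])
P=lambda uv,z:print(np.round(px2w(c,uv,z),3).tolist())
print('board');P([(196,213),(448,212),(445,105),(201,105)],.012)
print('pad');P([(473,203),(526,206),(529,318),(473,315)],.004)
E
```

```text
board
[[0.51, 0.279, 0.012], [0.53, -0.272, 0.012], [0.787, -0.27, 0.012], [0.769, 0.291, 0.012]]
pad
[[0.555, -0.33, 0.004], [0.552, -0.446, 0.004], [0.306, -0.439, 0.004], [0.308, -0.322, 0.004]]
```

View pics/topz.png

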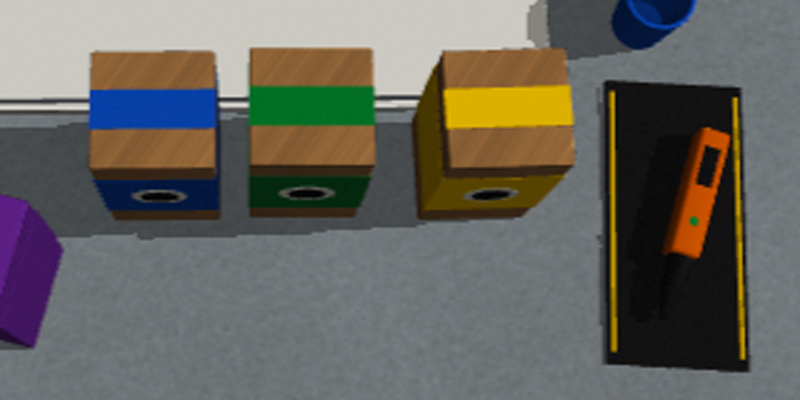

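```bash
python3 - <<'E'
import pickle
from h import *
c=pickle.load(open('top0.pkl','rb'))
def P(uv,z):
    uv=np.array(uv,float)/2.5+[230,170]; w=px2w(c,uv,z); print(np.round(w,3)[:,:2].tolist(),'mean',np.round(w.mean(0)[:2],3))
P([(90,52),(214,52),(216,170),(90,168)],.19)
P([(250,48),(374,48),(374,167),(249,166)],.19)
P([(443,52),(566,49),(574,164),(445,168)],.19)
print('reader')
P([(702,128),(730,132),(696,258),(667,250)],.03)
P([(662,318)],.017)
P([(694,221)],.03)
o=get_obs()
from scipy.spatial.transform import Rotation as Ro
print(Ro.from_quat(o['tool_rot']).as_matrix().round(2))
E
```

```text
[[0.507, 0.105], [0.509, 0.013], [0.42, 0.008], [0.418, 0.1]] mean [0.463 0.056]
[[0.513, -0.014], [0.516, -0.106], [0.425, -0.107], [0.423, -0.016]] mean [ 0.47  -0.061]
[[0.515, -0.157], [0.52, -0.248], [0.432, -0.252], [0.426, -0.158]] mean [ 0.473 -0.204]
reader
[[0.509, -0.402], [0.506, -0.426], [0.395, -0.392], [0.401, -0.368]] mean [ 0.453 -0.397]
[[0.346, -0.365]] mean [ 0.346 -0.365]
[[0.427, -0.391]] mean [ 0.427 -0.391]
[[-0.    0.27  0.96]
 [-0.    0.96 -0.27]
 [-1.   -0.    0.  ]]
```

View pics/sidez.png

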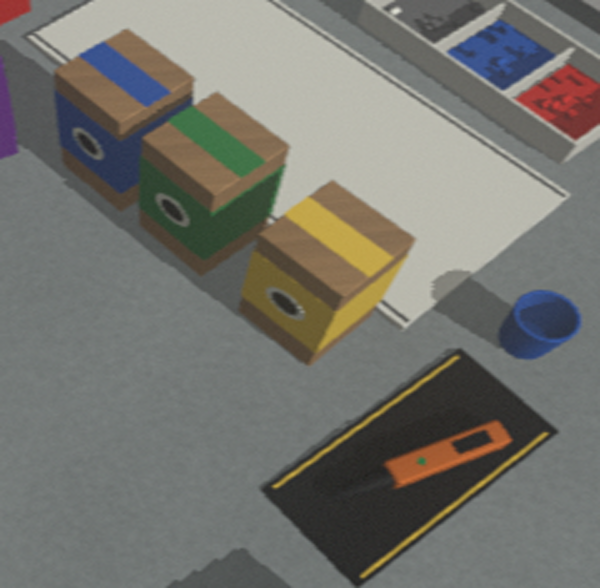

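Request:
{"op": "arm_command", "data": {
  "motion": [
    {"x": -0.03,"fingers": 0},
    {"x": -0.03,"fingers": 0,"roll": -0.1},
    {"roll": -0.1,"fingers": 0},
    {"roll": -0.1,"fingers": 0},
    {"fingers": 0}
  ]
}}

```text
schema error: expected keys x, y, z, roll, fingers
```

Request:
{"op": "arm_command", "data": {
  "motion": [
    {"x": -0.03,"y": 0,"z": 0,"roll": 0,"fingers": 0},
    {"x": -0.03,"y": 0,"z": 0,"roll": -0.1,"fingers": 0},
    {"x": 0,"y": 0,"z": 0,"roll": -0.1,"fingers": 0},
    {"x": 0,"y": 0,"z": 0,"roll": -0.1,"fingers": 0},
    {"x": 0,"y": 0,"z": 0,"roll": 0,"fingers": 0}
  ]
}}

```text
clock: 0.57
eef_pos: [0.1343, 0.4782, 0.2567]
tool_rot: [-0.018, 0.708, 0.01, 0.706]
ft_force: [0.2, -0.7, -0.9]
grip_width: 0.0256
```

Request:
{"op": "arm_command", "data": {
  "motion": [
    {"x": 0,"y": -0.036,"z": 0.018,"roll": 0,"fingers": 0},
    {"x": 0,"y": -0.036,"z": 0.018,"roll": 0,"fingers": 0},
    {"x": 0,"y": -0.036,"z": 0.018,"roll": 0,"fingers": 0},
    {"x": 0,"y": -0.036,"z": 0.018,"roll": 0,"fingers": 0},
    {"x": 0,"y": -0.036,"z": 0.018,"roll": 0,"fingers": 0},
    {"x": 0,"y": -0.036,"z": 0.018,"roll": 0,"fingers": 0},
    {"x": 0,"y": -0.036,"z": 0.018,"roll": 0,"fingers": 0},
    {"x": 0,"y": -0.036,"z": 0.018,"roll": 0,"fingers": 0},
    {"x": 0,"y": -0.036,"z": 0.018,"roll": 0,"fingers": 0},
    {"x": 0,"y": -0.036,"z": 0.018,"roll": 0,"fingers": 0},
    {"x": 0,"y": -0.036,"z": 0.018,"roll": 0,"fingers": 0},
    {"x": 0,"y": -0.036,"z": 0.018,"roll": 0,"fingers": 0},
    {"x": 0,"y": 0,"z": 0,"roll": 0,"fingers": 0}
  ]
}}

```text
clock: 1.65
eef_pos: [0.3661, 0.0361, 0.2532]
tool_rot: [-0.01, 0.709, -0.002, 0.705]
ft_force: [0.8, 0.4, 0.3]
grip_width: -0.0
```

Request:
{"op": "arm_command", "data": {
  "motion": [
    {"x": 0.03,"y": 0.02,"z": 0,"roll": -0.02,"fingers": 0},
    {"x": 0.03,"y": 0,"z": 0,"roll": 0,"fingers": 0},
    {"x": 0.025,"y": 0,"z": 0,"roll": 0,"fingers": 0},
    {"x": 0,"y": 0,"z": 0,"roll": 0,"fingers": 0}
  ]
}}

```text
clock: 1.98
eef_pos: [0.3671, 0.0512, 0.1652]
tool_rot: [-0.009, 0.709, -0.003, 0.706]
ft_force: [-1.2, 0.1, 0.5]
grip_width: -0.0002
```

```bash
python3 - <<'E'
from h import *
snap('top','top1');print(get_obs()['eef_pos'],get_obs()['tool_rot'])
E
```

```text
[0.36821034 0.05147452 0.16723608] [-0.00874906  0.70774801 -0.00303062  0.7064043 ]
```

View pics/top1.png

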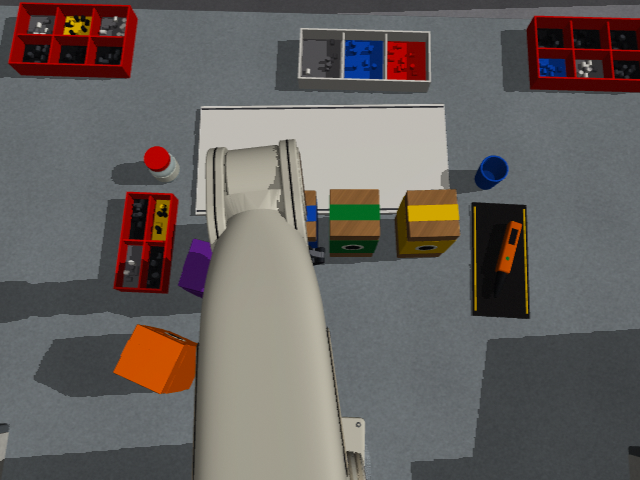

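Request:
{"op": "arm_command", "data": {
  "motion": [
    {"x": 0,"y": 0.004,"z": 0.02,"roll": -0.02,"fingers": 0},
    {"x": 0,"y": 0,"z": 0.015,"roll": -0.01,"fingers": 0},
    {"x": 0,"y": 0,"z": 0.01,"roll": 0,"fingers": 0},
    {"x": 0,"y": 0,"z": 0.01,"roll": 0,"fingers": 0},
    {"x": 0,"y": 0,"z": 0.01,"roll": 0,"fingers": 0},
    {"x": 0,"y": 0,"z": 0.01,"roll": 0,"fingers": 0},
    {"x": 0,"y": 0,"z": 0.01,"roll": 0,"fingers": 0},
    {"x": 0,"y": 0,"z": 0.01,"roll": 0,"fingers": 0},
    {"x": 0,"y": 0,"z": 0.01,"roll": 0,"fingers": 0},
    {"x": 0,"y": 0,"z": 0.01,"roll": 0,"fingers": 0}
  ]
}}

```text
clock: 2.87
eef_pos: [0.492, 0.0651, 0.1838]
tool_rot: [-0.017, 0.702, 0.007, 0.712]
ft_force: [0.4, 0.2, 0.6]
grip_width: 0.0001
```

```bash
python3 - <<'E'
from h import *
snap('side','side1');print(get_obs()['eef_pos'],get_obs()['tool_rot'])
E
```

```text
[0.4944326  0.06529559 0.18422272] [-0.01645842  0.70120869  0.00682665  0.71273339]
```

View pics/side1.png

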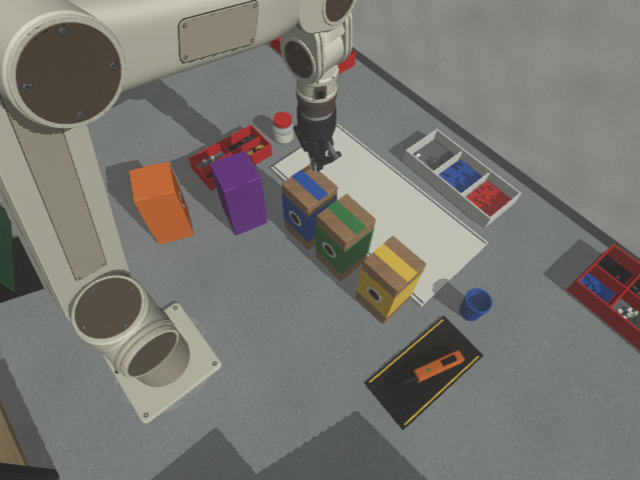

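```bash
python3 - <<'E'
from h import *
c=camera('side'); print(w2px(c,get_obs()['eef_pos']))
print(w2px(c,[[.507,.105,.19],[.509,.013,.19],[.42,.008,.19],[.418,.1,.19]]))
c=camera('top'); print(w2px(c,get_obs()['eef_pos']));cv2.imwrite('pics/top2.png',c['frame'][:,:,::-1])
snap('wrist','wrist2'); print(get_obs()['joint_pos'].round(3) if hasattr(get_obs()['joint_pos'],'round') else get_obs()['joint_pos'])
E
```

```text
[[316.60627662 177.95180186]]
[[310.29499606 162.72008724]
 [337.02826283 186.85546109]
 [307.63439184 208.95574906]
 [281.08781881 183.25251603]]
[[287.35242959 200.24758346]]
[ 0.142  0.23  -0.05   1.281 -0.015  0.108]
```

View pics/wrist2.png

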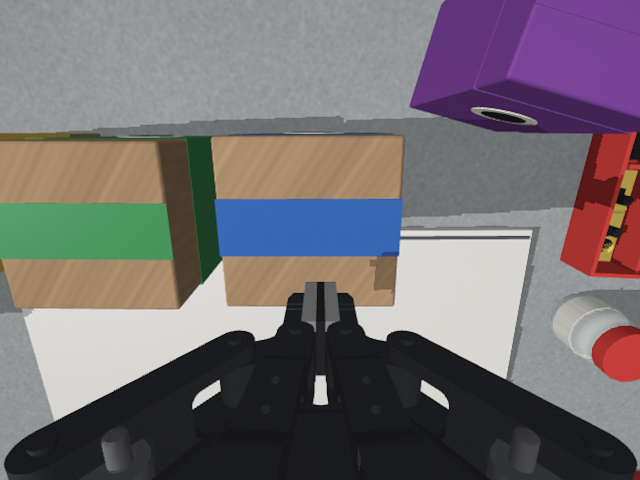

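View pics/top2.png

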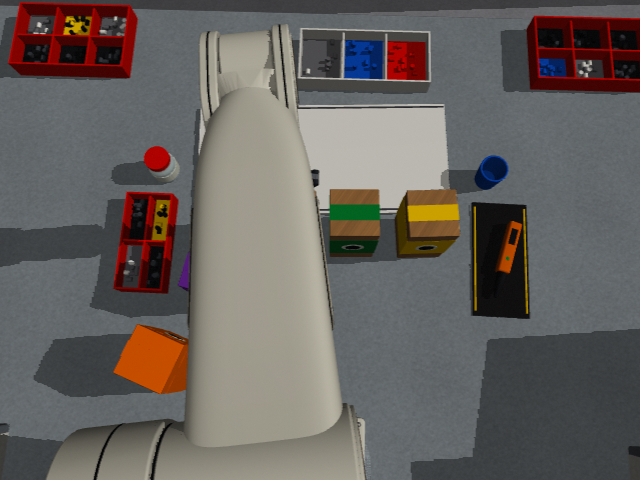

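Request:
{"op": "arm_command", "data": {
  "motion": [
    {"x": -0.03,"y": 0,"z": 0,"roll": 0,"fingers": 0},
    {"x": -0.03,"y": 0,"z": 0,"roll": 0,"fingers": 0},
    {"x": 0,"y": 0,"z": -0.04,"roll": 0,"fingers": 0},
    {"x": 0,"y": 0,"z": -0.04,"roll": 0,"fingers": 0},
    {"x": 0,"y": 0,"z": -0.04,"roll": 0,"fingers": 0},
    {"x": 0,"y": 0,"z": 0,"roll": 0,"fingers": 0}
  ]
}}

```text
clock: 3.57
eef_pos: [0.3629, 0.062, 0.2437]
tool_rot: [-0.016, 0.706, 0.006, 0.708]
ft_force: [-0.3, 0.2, -0.2]
grip_width: 0.0003
```

```bash
cat > st.py <<'E'
from h import *
from scipy.spatial.transform import Rotation as Ro
def st():
    o=get_obs(); M=Ro.from_quat(o['tool_rot']).as_matrix()
    print('t',o['clock'],'p',np.round(o['eef_pos'],4),'yaw',round(np.arctan2(M[1,2],M[0,2]),3),'xax',M[:,0].round(3),'F',np.round(o['ft_force'],1),'w',round(float(o['grip_width']),4))
if __name__=='__main__': st()
E
python3 st.py
```

```text
t 3.5667 p [0.3629 0.062  0.2437] yaw 0.031 xax [ 0.004 -0.015 -1.   ] F [-0.3  0.2 -0.2] w 0.0003
```

Request:
{"op": "arm_command", "data": {
  "motion": [
    {"x": 0.03,"y": -0.005,"z": 0,"roll": 0,"fingers": 0},
    {"x": 0.03,"y": 0,"z": 0,"roll": 0,"fingers": 0},
    {"x": 0.03,"y": 0,"z": 0.01,"roll": 0,"fingers": 0},
    {"x": 0,"y": 0,"z": 0.02,"roll": 0,"fingers": 0},
    {"x": 0,"y": 0,"z": 0.01,"roll": 0,"fingers": 0},
    {"x": 0,"y": 0,"z": 0.01,"roll": 0,"fingers": 0},
    {"x": 0,"y": 0,"z": 0.01,"roll": 0,"fingers": 0}
  ]
}}

```text
clock: 4.15
eef_pos: [0.4144, 0.0574, 0.155]
tool_rot: [-0.016, 0.705, 0.007, 0.709]
ft_force: [-0.1, -0.1, 0.5]
grip_width: 0.0003
```

Request:
{"op": "arm_command", "data": {
  "motion": [
    {"x": 0.001,"y": 0,"z": 0.01,"roll": 0,"fingers": 0},
    {"x": 0.001,"y": 0,"z": 0.01,"roll": 0,"fingers": 0},
    {"x": 0.001,"y": 0,"z": 0.01,"roll": 0,"fingers": 0}
  ]
}}

```text
clock: 4.4
eef_pos: [0.4488, 0.0589, 0.1552]
tool_rot: [-0.016, 0.704, 0.007, 0.71]
ft_force: [-0.2, 0.4, 0.3]
grip_width: -0.0004
```

```bash
python3 - <<'E'
from st import *
st();snap('side','side3')
E
```

```text
t 4.4 p [0.4488 0.0589 0.1552] yaw 0.032 xax [ 0.01  -0.013 -1.   ] F [-0.2  0.4  0.3] w -0.0004
```

View pics/side3.png

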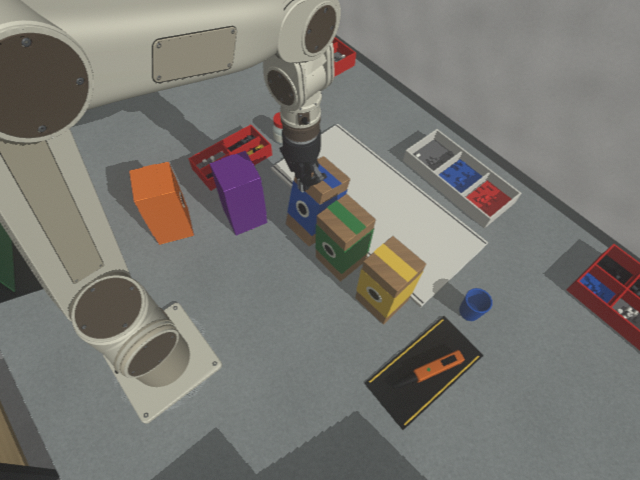

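Request:
{"op": "arm_command", "data": {
  "motion": [
    {"x": 0.001,"y": 0,"z": 0.01,"roll": 0,"fingers": 0},
    {"x": 0.001,"y": 0,"z": 0.01,"roll": 0,"fingers": 0},
    {"x": 0.001,"y": 0,"z": 0.01,"roll": 0,"fingers": 0}
  ]
}}

```text
clock: 4.7
eef_pos: [0.4838, 0.0602, 0.1537]
tool_rot: [-0.016, 0.702, 0.007, 0.712]
ft_force: [-0.3, 0.1, 0.1]
grip_width: 0.0001
```

```bash
python3 - <<'E'
from st import *
st();snap('side','side4')
E
```

```text
t 4.7 p [0.4838 0.0602 0.1537] yaw 0.032 xax [ 0.014 -0.012 -1.   ] F [-0.3  0.1  0.1] w 0.0001
```

View pics/side4.png

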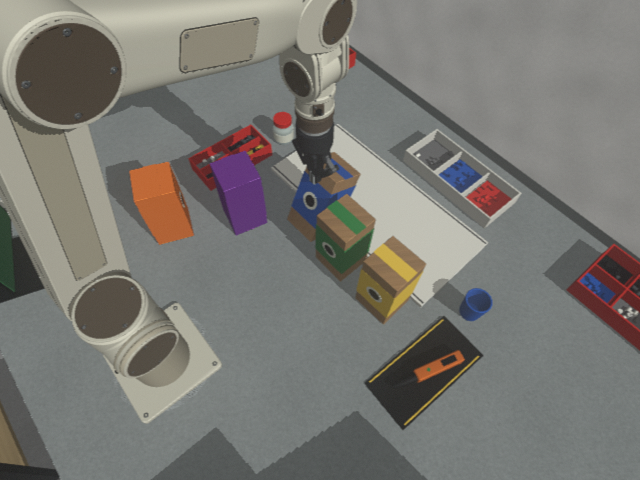

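Request:
{"op": "arm_command", "data": {
  "motion": [
    {"x": 0.001,"y": 0,"z": 0.01,"roll": 0,"fingers": 0},
    {"x": 0.001,"y": 0,"z": 0.01,"roll": 0,"fingers": 0},
    {"x": 0.001,"y": 0,"z": 0.01,"roll": 0,"fingers": 0},
    {"x": 0,"y": 0,"z": 0.01,"roll": 0,"fingers": 0}
  ]
}}

```text
clock: 5.08
eef_pos: [0.5279, 0.0617, 0.1515]
tool_rot: [-0.016, 0.701, 0.007, 0.713]
ft_force: [1.2, 0.9, 0.3]
grip_width: 0.0001
```

```bash
python3 - <<'E'
from st import *
st();snap('side','side5')
E
```

```text
t 5.0833 p [0.5279 0.0617 0.1515] yaw 0.032 xax [ 0.016 -0.012 -1.   ] F [1.2 0.9 0.3] w 0.0001
```

View pics/side5.png

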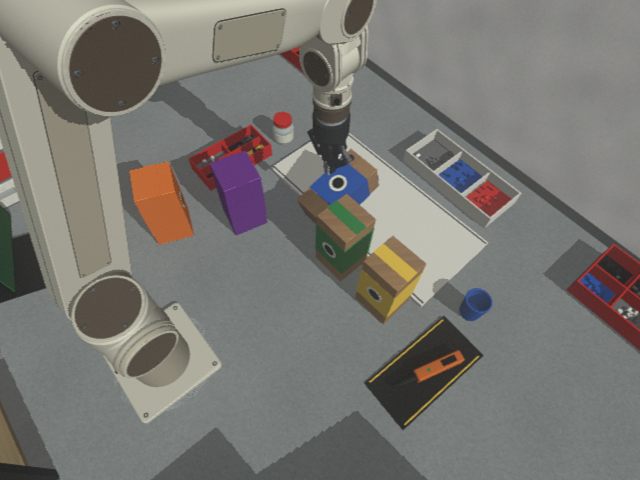

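Request:
{"op": "arm_command", "data": {
  "motion": [
    {"x": -0.03,"y": 0,"z": 0,"roll": 0,"fingers": 0},
    {"x": -0.03,"y": 0,"z": 0,"roll": 0,"fingers": 0},
    {"x": -0.03,"y": 0,"z": 0,"roll": 0,"fingers": 0},
    {"x": 0,"y": -0.025,"z": -0.03,"roll": 0,"fingers": 0},
    {"x": 0,"y": -0.025,"z": -0.03,"roll": 0,"fingers": 0},
    {"x": 0,"y": -0.025,"z": -0.03,"roll": 0,"fingers": 0},
    {"x": 0,"y": -0.025,"z": -0.03,"roll": 0,"fingers": 0},
    {"x": 0,"y": -0.02,"z": -0.03,"roll": 0,"fingers": 0},
    {"x": 0,"y": 0,"z": 0,"roll": 0,"fingers": 0}
  ]
}}

```text
clock: 5.88
eef_pos: [0.3801, -0.0645, 0.2435]
tool_rot: [-0.018, 0.701, 0.008, 0.713]
ft_force: [-0.4, 0.5, -1.0]
grip_width: -0.0003
```

```bash
python3 - <<'E'
from st import *
st();snap('top','top6')
E
```

```text
t 5.8833 p [ 0.3801 -0.0645  0.2435] yaw 0.037 xax [ 0.018 -0.014 -1.   ] F [-0.4  0.5 -1. ] w -0.0003
```

View pics/top6.png

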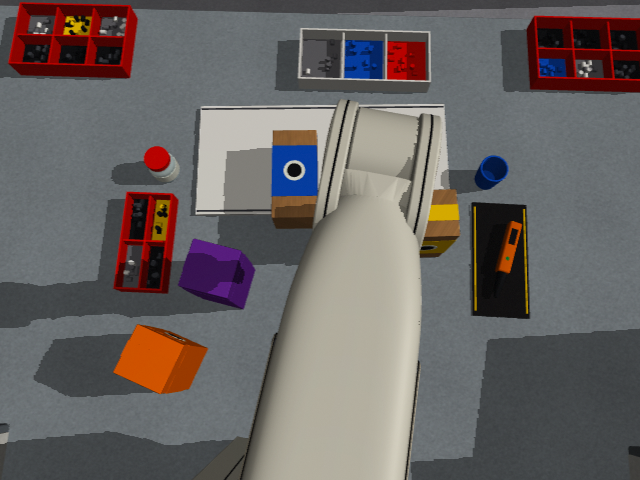

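Request:
{"op": "arm_command", "data": {
  "motion": [
    {"x": 0.03,"y": 0.001,"z": 0,"roll": 0,"fingers": 0},
    {"x": 0.03,"y": 0,"z": 0,"roll": 0,"fingers": 0},
    {"x": 0.028,"y": 0,"z": 0,"roll": 0,"fingers": 0},
    {"x": 0,"y": 0,"z": 0.015,"roll": 0,"fingers": 0},
    {"x": 0,"y": 0,"z": 0.01,"roll": 0,"fingers": 0},
    {"x": 0.001,"y": 0,"z": 0.01,"roll": 0,"fingers": 0},
    {"x": 0.001,"y": 0,"z": 0.01,"roll": 0,"fingers": 0},
    {"x": 0.001,"y": 0,"z": 0.01,"roll": 0,"fingers": 0},
    {"x": 0.001,"y": 0,"z": 0.01,"roll": 0,"fingers": 0},
    {"x": 0.001,"y": 0,"z": 0.01,"roll": 0,"fingers": 0}
  ]
}}

```text
clock: 6.77
eef_pos: [0.4679, -0.0589, 0.1526]
tool_rot: [-0.018, 0.697, 0.009, 0.717]
ft_force: [-1.4, 0.6, 0.5]
grip_width: -0.0001
```

```bash
python3 - <<'E'
from st import *
st();snap('side','side7')
E
```

```text
t 6.7667 p [ 0.4679 -0.0589  0.1526] yaw 0.039 xax [ 0.029 -0.013 -0.999] F [-1.4  0.6  0.5] w -0.0001
```

View pics/side7.png

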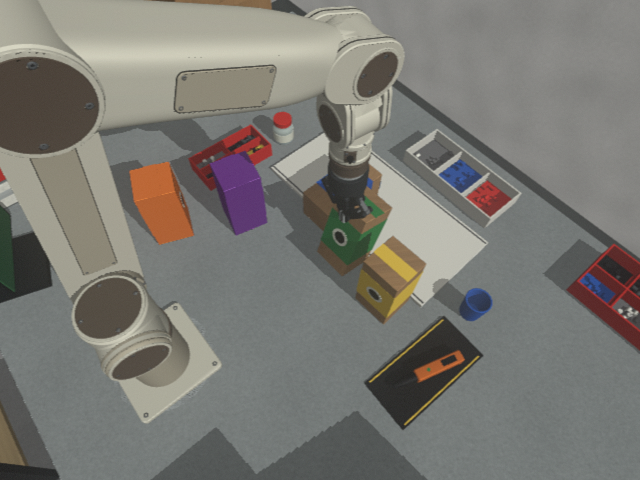

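Request:
{"op": "arm_command", "data": {
  "motion": [
    {"x": 0.001,"y": 0,"z": 0.01,"roll": 0,"fingers": 0},
    {"x": 0.001,"y": 0,"z": 0.01,"roll": 0,"fingers": 0},
    {"x": 0.001,"y": 0,"z": 0.01,"roll": 0,"fingers": 0},
    {"x": 0,"y": 0,"z": 0.01,"roll": 0,"fingers": 0},
    {"x": 0,"y": 0,"z": 0.01,"roll": 0,"fingers": 0},
    {"x": 0,"y": 0,"z": 0.01,"roll": 0,"fingers": 0}
  ]
}}

```text
clock: 7.32
eef_pos: [0.5401, -0.0559, 0.1559]
tool_rot: [-0.019, 0.692, 0.009, 0.722]
ft_force: [0.8, 0.9, -0.8]
grip_width: -0.0
```

```bash
python3 - <<'E'
from st import *
st();snap('side','side8')
E
```

```text
t 7.3167 p [ 0.5401 -0.0559  0.1559] yaw 0.041 xax [ 0.042 -0.014 -0.999] F [ 0.8  0.9 -0.8] w -0.0
```

View pics/side8.png

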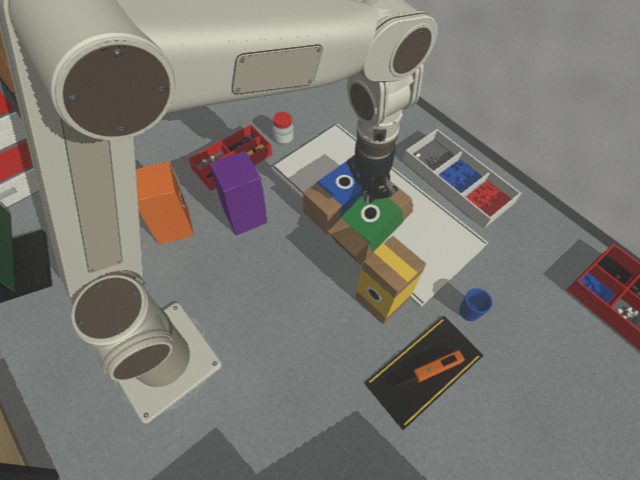

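Request:
{"op": "arm_command", "data": {
  "motion": [
    {"x": -0.03,"y": 0,"z": 0,"roll": 0,"fingers": 0},
    {"x": -0.03,"y": 0,"z": 0,"roll": 0,"fingers": 0},
    {"x": -0.03,"y": 0,"z": 0,"roll": 0,"fingers": 0},
    {"x": 0,"y": -0.024,"z": -0.027,"roll": 0,"fingers": 0},
    {"x": 0,"y": -0.024,"z": -0.027,"roll": 0,"fingers": 0},
    {"x": 0,"y": -0.024,"z": -0.027,"roll": 0,"fingers": 0},
    {"x": 0,"y": -0.024,"z": -0.027,"roll": 0,"fingers": 0},
    {"x": 0,"y": -0.024,"z": -0.027,"roll": 0,"fingers": 0},
    {"x": 0,"y": -0.024,"z": -0.027,"roll": 0,"fingers": 0},
    {"x": 0,"y": 0,"z": 0,"roll": 0,"fingers": 0}
  ]
}}

```text
clock: 8.2
eef_pos: [0.3858, -0.21, 0.2492]
tool_rot: [-0.025, 0.686, 0.01, 0.727]
ft_force: [0.1, -0.1, 0.1]
grip_width: 0.0001
```

```bash
python3 - <<'E'
from st import *
st();snap('top','top9')
E
```

```text
t 8.2 p [ 0.3858 -0.21    0.2492] yaw 0.051 xax [ 0.058 -0.02  -0.998] F [ 0.1 -0.1  0.1] w 0.0001
```

View pics/top9.png

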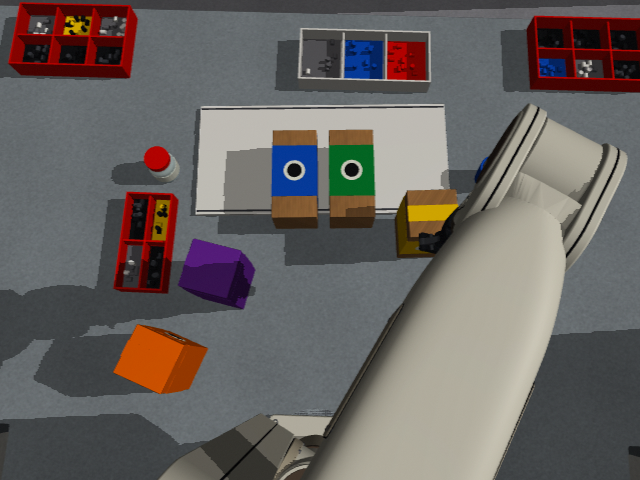

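Request:
{"op": "arm_command", "data": {
  "motion": [
    {"x": 0.03,"y": 0.003,"z": 0,"roll": 0,"fingers": 0},
    {"x": 0.03,"y": 0,"z": 0,"roll": 0,"fingers": 0},
    {"x": 0.03,"y": 0,"z": 0,"roll": 0,"fingers": 0},
    {"x": 0,"y": 0,"z": 0.01,"roll": 0,"fingers": 0},
    {"x": 0,"y": 0,"z": 0.01,"roll": 0,"fingers": 0}
  ]
}}

```text
clock: 8.67
eef_pos: [0.4174, -0.2065, 0.1627]
tool_rot: [-0.026, 0.682, 0.009, 0.731]
ft_force: [1.4, 0.9, 0.7]
grip_width: 0.0
```

```bash
python3 - <<'E'
from st import *
st();
E
```

```text
t 8.6667 p [ 0.4174 -0.2065  0.1627] yaw 0.05 xax [ 0.07  -0.022 -0.997] F [1.4 0.9 0.7] w 0.0
```

Request:
{"op": "arm_command", "data": {
  "motion": [
    {"x": 0.003,"y": 0,"z": 0.01,"roll": 0,"fingers": 0},
    {"x": 0.003,"y": 0,"z": 0.01,"roll": 0,"fingers": 0},
    {"x": 0.002,"y": 0,"z": 0.01,"roll": 0,"fingers": 0},
    {"x": 0.002,"y": 0,"z": 0.01,"roll": 0,"fingers": 0},
    {"x": 0.002,"y": 0,"z": 0.01,"roll": 0,"fingers": 0}
  ]
}}

```text
clock: 9.08
eef_pos: [0.4838, -0.2043, 0.1631]
tool_rot: [-0.03, 0.676, 0.009, 0.736]
ft_force: [-0.5, -0.6, 0.4]
grip_width: -0.0003
```

```bash
python3 - <<'E'
from st import *
st();snap('side','side10')
E
```

```text
t 9.0833 p [ 0.4838 -0.2043  0.1631] yaw 0.056 xax [ 0.086 -0.027 -0.996] F [-0.5 -0.6  0.4] w -0.0003
```

View pics/side10.png

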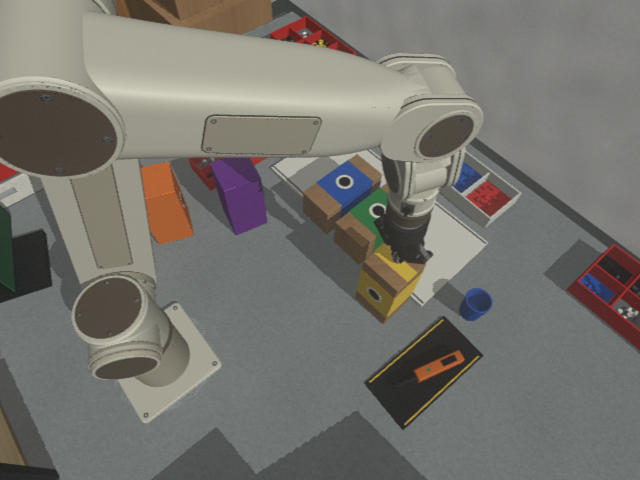

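```bash
python3 - <<'E'
from st import *
snap('wrist','wrist10')
E
```

```text
(no output)
```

View pics/wrist10.png

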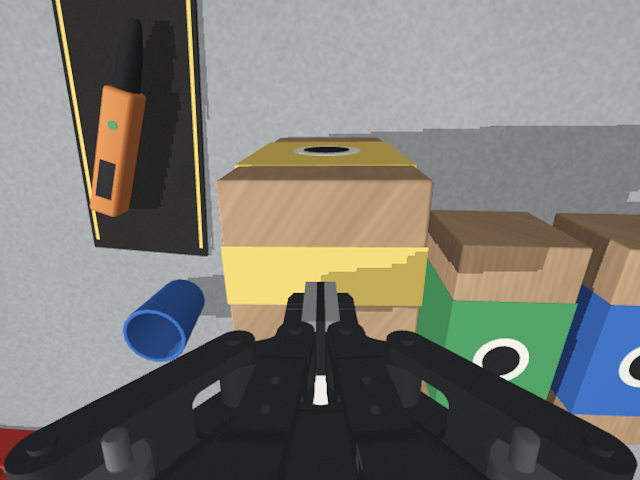

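```bash
python3 - <<'E'
from st import *
c=camera('side'); print(w2px(c,get_obs()['eef_pos']))
f=c['frame'][:,:,::-1][180:340,330:530]; cv2.imwrite('pics/s11.png',cv2.resize(f,None,fx=3.5,fy=3.5,interpolation=cv2.INTER_CUBIC))
w=camera('wrist'); print(w2px(w,get_obs()['eef_pos'])); R=cv2.Rodrigues(w['rvec'])[0]; print(-R.T@np.ravel(w['tvec']))
st()
E
```

```text
[[395.44166027 266.02684347]]
[[320.11821538 270.38340531]]
[ 0.39562227 -0.20344653  0.33273033]
t 9.2833 p [ 0.4815 -0.2041  0.162 ] yaw 0.056 xax [ 0.083 -0.026 -0.996] F [ 0.6 -0.4  0.1] w 0.0002
```

View pics/s11.png

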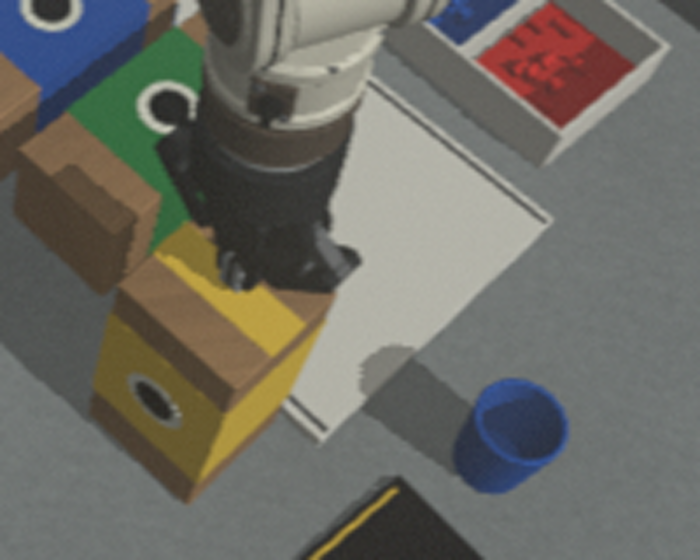

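```bash
python3 - <<'E'
from st import *
c=camera('side')
uv=lambda a:np.array(a)/3.5+[330,180]
for z in (.16,.19,.21): print(z,px2w(c,uv([(235,285)]),z).round(3))
# carton top corners standing?
print(px2w(c,uv([(118,286),(232,402),(334,293)]),.19).round(3))
print(px2w(c,uv([(92,400),(187,500)]),.0).round(3))
E
```

```text
0.16 [[ 0.494 -0.198  0.16 ]]
0.19 [[ 0.479 -0.206  0.19 ]]
0.21 [[ 0.469 -0.211  0.21 ]]
[[ 0.426 -0.164  0.19 ]
 [ 0.426 -0.257  0.19 ]
 [ 0.52  -0.246  0.19 ]]
[[ 0.436 -0.157  0.   ]
 [ 0.437 -0.25   0.   ]]
```

```bash
python3 - <<'E'
from st import *
w=camera('wrist')
for z in (.19,.165,.21): print(z,px2w(w,[(218,180),(432,180),(232,304)],z).round(3).tolist())
st()
cv2.imwrite('pics/w12.png',w['frame'][:,:,::-1])
E
```

```text
0.19 [[0.426, -0.249, 0.19], [0.421, -0.16, 0.19], [0.486, -0.245, 0.19]]
0.165 [[0.432, -0.257, 0.165], [0.425, -0.153, 0.165], [0.502, -0.253, 0.165]]
0.21 [[0.422, -0.242, 0.21], [0.417, -0.166, 0.21], [0.473, -0.239, 0.21]]
t 9.3833 p [ 0.4803 -0.2041  0.1616] yaw 0.055 xax [ 0.082 -0.026 -0.996] F [-0.7 -0.4  0. ] w -0.0002
```

View pics/w12.png

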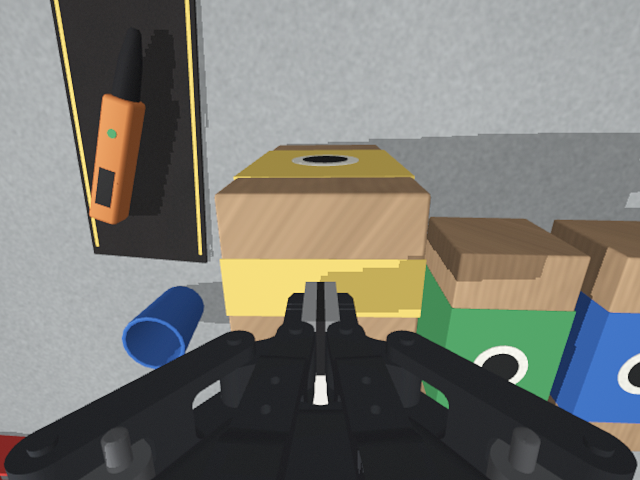

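Request:
{"op": "arm_command", "data": {
  "motion": [
    {"x": -0.03,"y": 0,"z": 0,"roll": 0,"fingers": 0},
    {"x": -0.03,"y": 0,"z": 0,"roll": 0,"fingers": 0},
    {"x": 0,"y": 0,"z": 0,"roll": 0,"fingers": 0}
  ]
}}

```text
clock: 9.63
eef_pos: [0.4718, -0.2018, 0.2215]
tool_rot: [-0.027, 0.68, 0.01, 0.733]
ft_force: [1.5, -0.4, 1.2]
grip_width: 0.0001
```

```bash
python3 - <<'E'
from st import *
st();c=snap('wrist','w13'); s=snap('side','s13')
print(w2px(c,get_obs()['eef_pos']),w2px(s,get_obs()['eef_pos']))
E
```

```text
t 9.6333 p [ 0.4718 -0.2018  0.2215] yaw 0.053 xax [ 0.076 -0.023 -0.997] F [ 1.5 -0.4  1.2] w 0.0001
[[321.16806748 267.27507201]] [[394.68153986 255.65423044]]
```

View pics/s13.png

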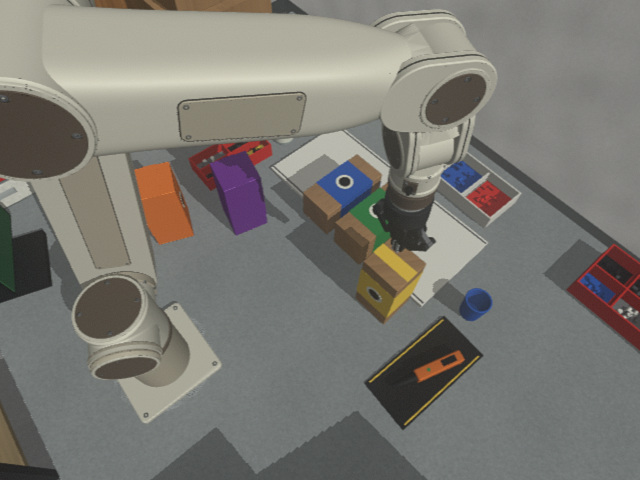

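View pics/w13.png

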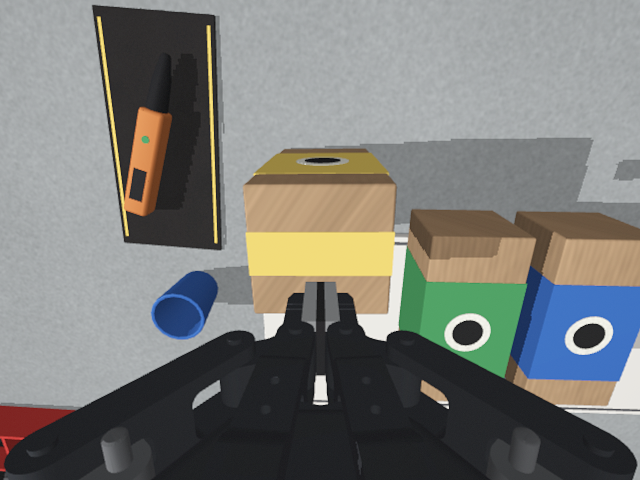

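```bash
python3 - <<'E'
from st import *
s=camera('side');o=get_obs()['eef_pos']
f=s['frame'][:,:,::-1][200:280,350:450]; cv2.imwrite('pics/s14.png',cv2.resize(f,None,fx=7,fy=7,interpolation=cv2.INTER_CUBIC))
M=Ro.from_quat(get_obs()['tool_rot']).as_matrix()
for d in (0,.01,.02,.03,.04): print(d,(w2px(s,o-M[:,0]*d)[0]-[350,200])*7)
E
```

```text
0 [309.76211703 392.07477772]
0.01 [313.55885863 375.83325296]
0.02 [317.43418139 359.25557734]
0.03 [321.39055042 342.33120577]
0.04 [325.43053501 325.04914743]
```

View pics/s14.png

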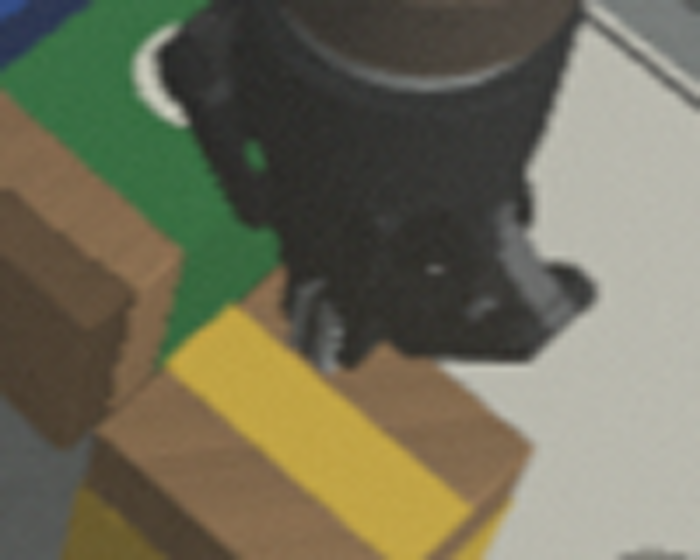

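Request:
{"op": "arm_command", "data": {
  "motion": [
    {"x": -0.015,"y": 0,"z": -0.03,"roll": 0,"fingers": 0},
    {"x": -0.01,"y": 0,"z": -0.03,"roll": 0,"fingers": 0},
    {"x": 0,"y": 0,"z": -0.03,"roll": 0,"fingers": 0},
    {"x": 0,"y": 0,"z": -0.01,"roll": 0,"fingers": 0},
    {"x": 0,"y": 0,"z": 0,"roll": 0,"fingers": 0},
    {"x": 0.03,"y": 0,"z": 0,"roll": 0,"fingers": 0},
    {"x": 0.03,"y": 0,"z": 0,"roll": 0,"fingers": 0},
    {"x": 0.02,"y": 0,"z": 0,"roll": 0,"fingers": 0},
    {"x": 0,"y": 0,"z": 0,"roll": 0,"fingers": 0}
  ]
}}

```text
clock: 10.53
eef_pos: [0.3694, -0.2061, 0.145]
tool_rot: [-0.024, 0.684, 0.012, 0.729]
ft_force: [-0.5, 0.1, 1.3]
grip_width: 0.0001
```

```bash
python3 st.py
```

```text
t 10.5333 p [ 0.3694 -0.2061  0.145 ] yaw 0.052 xax [ 0.063 -0.016 -0.998] F [-0.5  0.1  1.3] w 0.0001
```

Request:
{"op": "arm_command", "data": {
  "motion": [
    {"x": 0.001,"y": 0,"z": 0.015,"roll": 0,"fingers": 0},
    {"x": 0.001,"y": 0,"z": 0.015,"roll": 0,"fingers": 0},
    {"x": 0.001,"y": 0,"z": 0.01,"roll": 0,"fingers": 0},
    {"x": 0.001,"y": 0,"z": 0.01,"roll": 0,"fingers": 0},
    {"x": 0.001,"y": 0,"z": 0.01,"roll": 0,"fingers": 0},
    {"x": 0.001,"y": 0,"z": 0.01,"roll": 0,"fingers": 0},
    {"x": 0.001,"y": 0,"z": 0.01,"roll": 0,"fingers": 0}
  ]
}}

```text
clock: 11.12
eef_pos: [0.4541, -0.2009, 0.142]
tool_rot: [-0.023, 0.686, 0.013, 0.727]
ft_force: [0.3, -0.3, 0.4]
grip_width: -0.0
```

```bash
python3 - <<'E'
from st import *
st();s=snap('side','s15')
E
```

```text
t 11.1167 p [ 0.4541 -0.2009  0.142 ] yaw 0.051 xax [ 0.057 -0.013 -0.998] F [ 0.3 -0.3  0.4] w -0.0
```

View pics/s15.png

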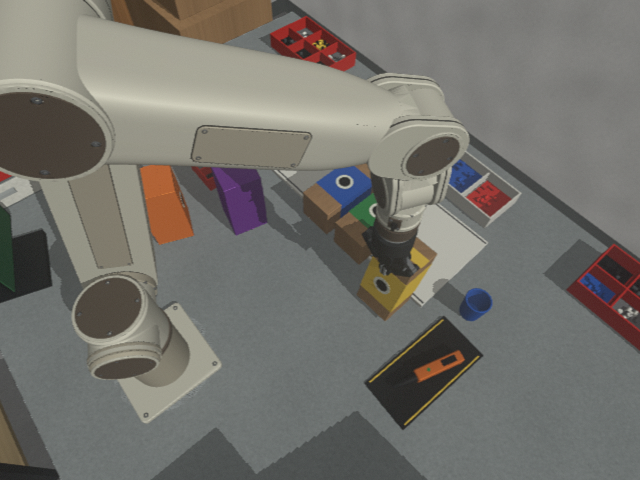

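Yellow is tipping; continue.

Request:
{"op": "arm_command", "data": {
  "motion": [
    {"x": 0.001,"y": 0,"z": 0.01,"roll": 0,"fingers": 0},
    {"x": 0.001,"y": 0,"z": 0.01,"roll": 0,"fingers": 0},
    {"x": 0.001,"y": 0,"z": 0.01,"roll": 0,"fingers": 0},
    {"x": 0,"y": 0,"z": 0.01,"roll": 0,"fingers": 0},
    {"x": 0,"y": 0,"z": 0.01,"roll": 0,"fingers": 0},
    {"x": 0,"y": 0,"z": 0.01,"roll": 0,"fingers": 0},
    {"x": 0,"y": 0,"z": 0,"roll": 0,"fingers": 0}
  ]
}}

```text
clock: 11.75
eef_pos: [0.5232, -0.1975, 0.1428]
tool_rot: [-0.024, 0.685, 0.013, 0.728]
ft_force: [-0.4, 0.4, -0.0]
grip_width: 0.0001
```

```bash
python3 - <<'E'
from st import *
st();s=snap('side','s16')
E
```

```text
t 11.75 p [ 0.5232 -0.1975  0.1428] yaw 0.053 xax [ 0.062 -0.014 -0.998] F [-0.4  0.4 -0. ] w 0.0001
```

View pics/s16.png

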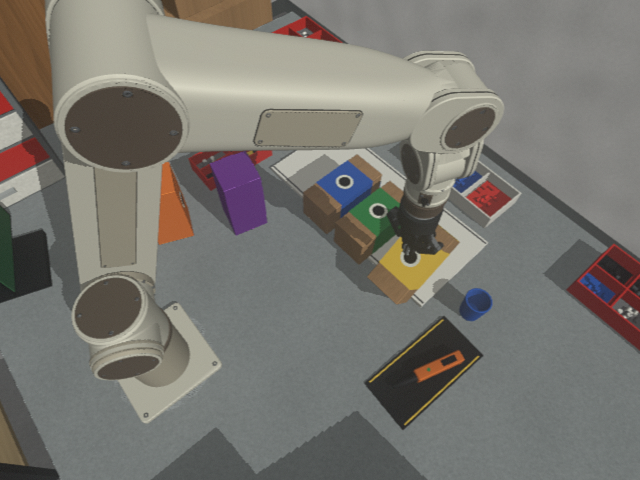

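Request:
{"op": "arm_command", "data": {
  "motion": [
    {"x": -0.03,"y": 0,"z": 0,"roll": 0,"fingers": 1},
    {"x": -0.03,"y": 0,"z": 0,"roll": 0,"fingers": 1},
    {"x": -0.03,"y": 0,"z": 0,"roll": 0,"fingers": 1},
    {"x": 0,"y": -0.03,"z": -0.018,"roll": 0,"fingers": 1},
    {"x": 0,"y": -0.03,"z": -0.018,"roll": 0,"fingers": 1},
    {"x": 0,"y": -0.03,"z": -0.018,"roll": 0,"fingers": 1},
    {"x": 0,"y": -0.03,"z": -0.018,"roll": 0,"fingers": 1},
    {"x": 0,"y": -0.03,"z": -0.018,"roll": 0,"fingers": 1},
    {"x": 0,"y": -0.03,"z": -0.018,"roll": 0,"fingers": 1},
    {"x": 0,"y": 0,"z": 0,"roll": 0.1,"fingers": 1},
    {"x": 0,"y": 0,"z": 0,"roll": 0.1,"fingers": 1},
    {"x": 0,"y": 0,"z": 0,"roll": 0.1,"fingers": 1},
    {"x": 0,"y": 0,"z": 0,"roll": 0,"fingers": 1}
  ]
}}

```text
clock: 12.88
eef_pos: [0.4069, -0.3889, 0.2313]
tool_rot: [0.09, 0.682, -0.094, 0.72]
ft_force: [-0.3, -0.7, 0.0]
grip_width: 0.0853
```

```bash
python3 - <<'E'
from st import *
st();s=snap('side','s17');t=snap('top','t17');w=snap('wrist','w17')
print(w2px(s,get_obs()['eef_pos']),w2px(w,get_obs()['eef_pos']))
E
```

```text
t 12.8833 p [ 0.4069 -0.3889  0.2313] yaw -0.261 xax [ 0.053 -0.013 -0.999] F [-0.3 -0.7  0. ] w 0.0853
[[447.24679015 345.91455142]] [[320.6768957  273.30518949]]
```

View pics/s17.png

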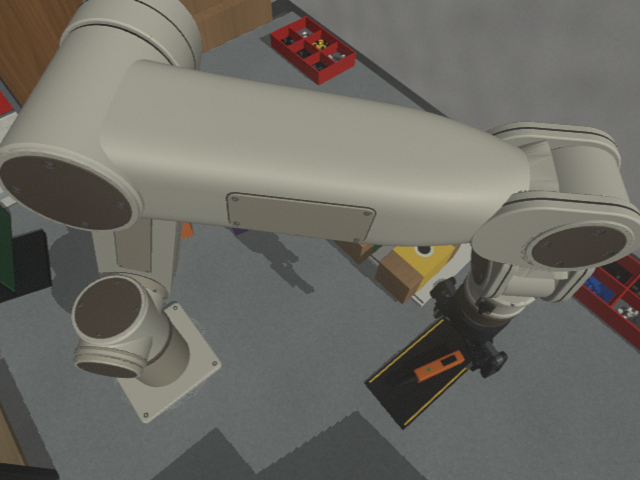

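View pics/t17.png

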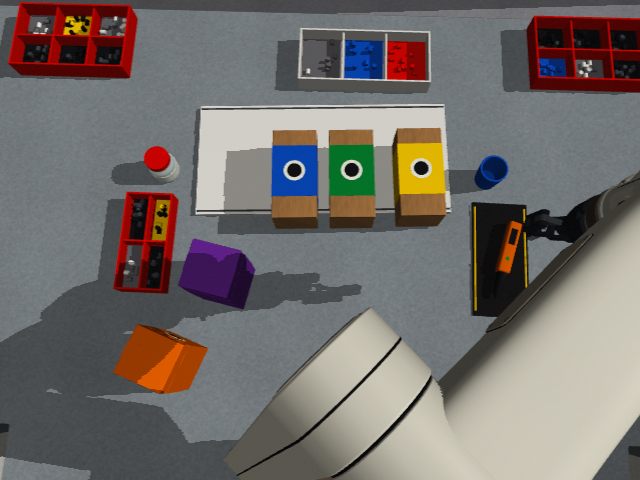

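View pics/w17.png

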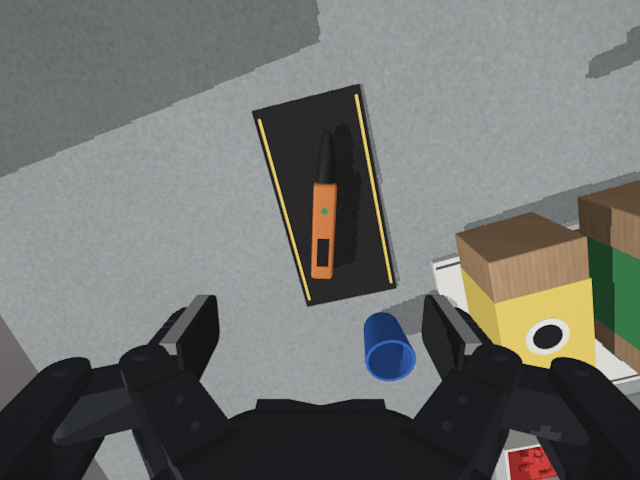

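```bash
python3 - <<'E'
from st import *
w=camera('wrist');s=camera('side');t=camera('top');o=get_obs();p=o['eef_pos'];M=Ro.from_quat(o['tool_rot']).as_matrix()
print(w['intrinsics'][0],'cam in tool',M.T@(-cv2.Rodrigues(w['rvec'])[0].T@np.ravel(w['tvec'])-p))
for d in (0,.013,.03,.045):
    for y in (-.0425,.0425):
        q=p-M[:,0]*d+M[:,1]*y
        print(d,y,'w',w2px(w,q)[0].round(),'s',w2px(s,q)[0].round(),'t',w2px(t,q)[0].round())
f=s['frame'][:,:,::-1][260:400,400:540]; cv2.imwrite('pics/s18.png',cv2.resize(f,None,fx=4.2,fy=4.2,interpolation=cv2.INTER_CUBIC))
# reader in wrist image
print(px2w(w,[(325,183)],.03),px2w(w,[(322,277)],.03),px2w(w,[(326,132)],.017))
print('cup',px2w(t,[(491,160)],.07),'tags',px2w(t,[(294,170),(352,170),(421,168)],.102))
E
```

```text
[345.32877934   0.         320.15627744] cam in tool [-0.17692105 -0.0004003  -0.07294586]
0 -0.0425 w [244. 273.] s [462. 368.] t [570. 253.]
0 0.0425 w [398. 274.] s [434. 324.] t [521. 239.]
0.013 -0.0425 w [238. 283.] s [464. 366.] t [573. 252.]
0.013 0.0425 w [403. 283.] s [435. 322.] t [524. 238.]
0.03 -0.0425 w [230. 298.] s [466. 364.] t [578. 250.]
0.03 0.0425 w [412. 298.] s [437. 319.] t [527. 236.]
0.045 -0.0425 w [221. 314.] s [469. 362.] t [582. 248.]
0.045 0.0425 w [421. 314.] s [439. 316.] t [530. 234.]
[[ 0.39745968 -0.37999322  0.03      ]] [[ 0.50629431 -0.41147104  0.03      ]] [[ 0.34681103 -0.36577068  0.017     ]]
cup [[ 0.6307015  -0.35227316  0.07      ]] tags [[ 0.5827722   0.06201457  0.102     ]
 [ 0.58652065 -0.05686232  0.102     ]
 [ 0.59533174 -0.19816379  0.102     ]]
```

View pics/s18.png

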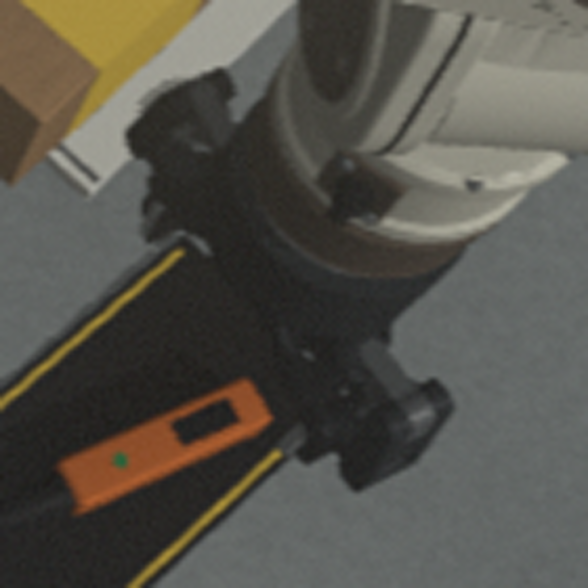

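Request:
{"op": "arm_command", "data": {
  "motion": [
    {"x": 0.03,"y": 0.005,"z": 0,"roll": 0.02,"fingers": 1},
    {"x": 0.03,"y": 0,"z": 0,"roll": 0,"fingers": 1},
    {"x": 0.03,"y": 0,"z": 0,"roll": 0,"fingers": 1},
    {"x": 0.03,"y": 0,"z": 0,"roll": 0,"fingers": 1},
    {"x": 0.03,"y": 0,"z": 0,"roll": 0,"fingers": 1},
    {"x": 0.02,"y": 0,"z": 0,"roll": 0,"fingers": 1},
    {"x": 0,"y": 0,"z": 0,"roll": 0,"fingers": 1},
    {"x": 0,"y": 0,"z": 0,"roll": 0,"fingers": 1}
  ]
}}

```text
clock: 13.85
eef_pos: [0.424, -0.3854, 0.0596]
tool_rot: [0.089, 0.678, -0.097, 0.723]
ft_force: [-1.1, 0.2, 1.0]
grip_width: 0.0854
```

```bash
python3 - <<'E'
from st import *
st();s=camera('side');w=snap('wrist','w19')
f=s['frame'][:,:,::-1][260:420,360:560]; cv2.imwrite('pics/s19.png',cv2.resize(f,None,fx=3.5,fy=3.5,interpolation=cv2.INTER_CUBIC))
print(px2w(w,[(322,0)],.03))
E
```

```text
t 13.85 p [ 0.424  -0.3854  0.0596] yaw -0.263 xax [ 0.061 -0.02  -0.998] F [-1.1  0.2  1. ] w 0.0854
[[ 0.29316707 -0.34933669  0.03      ]]
```

View pics/w19.png

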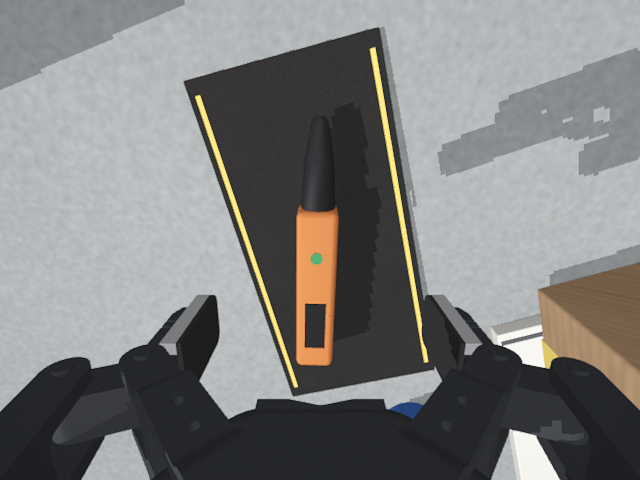

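View pics/s19.png

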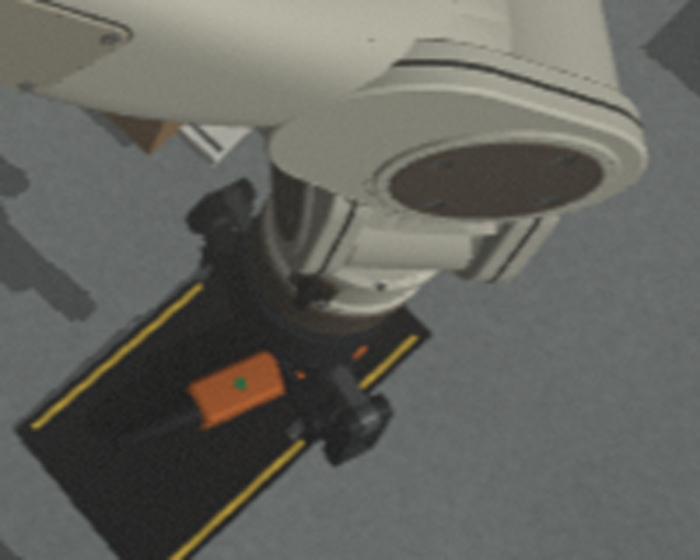

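Request:
{"op": "arm_command", "data": {
  "motion": [
    {"x": 0.025,"y": 0,"z": -0.001,"roll": 0,"fingers": 1},
    {"x": 0.02,"y": 0,"z": -0.001,"roll": 0,"fingers": 1},
    {"x": 0,"y": 0,"z": 0,"roll": 0,"fingers": 1},
    {"x": 0,"y": 0,"z": 0,"roll": 0,"fingers": 1}
  ]
}}

```text
clock: 14.28
eef_pos: [0.4315, -0.3921, 0.0244]
tool_rot: [0.084, 0.673, -0.101, 0.728]
ft_force: [0.2, -0.4, 0.5]
grip_width: 0.0854
```

```bash
python3 - <<'E'
from st import *
st();s=camera('side');w=snap('wrist','w20')
f=s['frame'][:,:,::-1][280:440,360:560]; cv2.imwrite('pics/s20.png',cv2.resize(f,None,fx=3.5,fy=3.5,interpolation=cv2.INTER_CUBIC))
E
```

```text
t 14.2833 p [ 0.4315 -0.3921  0.0244] yaw -0.262 xax [ 0.075 -0.033 -0.997] F [ 0.2 -0.4  0.5] w 0.0854
```

View pics/w20.png

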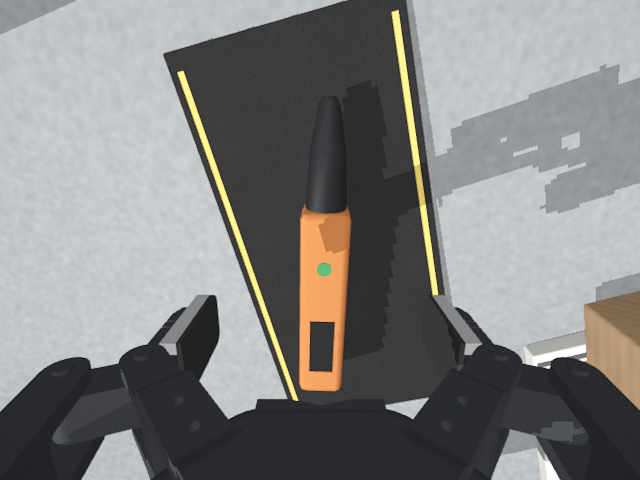

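View pics/s20.png

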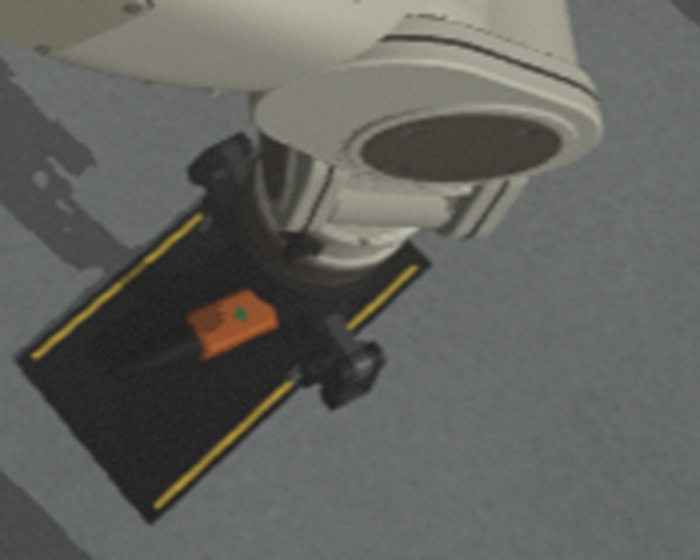

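```bash
python3 - <<'E'
from st import *
o=get_obs(); print(np.round(o['joint_pos'],3),np.round(o['tau'],2))
E
```

```text
[-0.753  0.472 -0.141  0.879  0.027 -0.49 ] [ 1.000e-02 -4.433e+01  2.177e+01 -5.800e-01  9.000e-02 -0.000e+00]
```

Request:
{"op": "arm_command", "data": {
  "motion": [
    {"x": 0,"y": 0,"z": 0,"roll": 0,"fingers": 1},
    {"x": 0,"y": 0,"z": 0,"roll": 0,"fingers": 1},
    {"x": 0,"y": 0,"z": 0,"roll": 0,"fingers": 1}
  ]
}}

```text
clock: 14.63
eef_pos: [0.4337, -0.3942, 0.0293]
tool_rot: [0.083, 0.67, -0.102, 0.73]
ft_force: [-0.8, -0.0, 0.3]
grip_width: 0.0857
```

```bash
python3 - <<'E'
from st import *
st();o=get_obs(); print(np.round(o['joint_pos'],3),np.round(o['tau'],2))
E
```

```text
t 14.6333 p [ 0.4337 -0.3942  0.0293] yaw -0.262 xax [ 0.081 -0.038 -0.996] F [-0.8 -0.   0.3] w 0.0857
[-0.753  0.467 -0.137  0.882  0.027 -0.49 ] [  0.   -44.71  22.2   -0.64   0.09   0.  ]
```

Request:
{"op": "arm_command", "data": {
  "motion": [
    {"x": 0,"y": 0,"z": 0,"roll": 0,"fingers": 1},
    {"x": 0,"y": 0,"z": 0,"roll": 0,"fingers": 1},
    {"x": 0,"y": 0,"z": 0,"roll": 0,"fingers": 1},
    {"x": 0,"y": 0,"z": 0,"roll": 0,"fingers": 1},
    {"x": 0,"y": 0,"z": 0,"roll": 0,"fingers": 1},
    {"x": 0,"y": 0,"z": 0,"roll": 0,"fingers": 1}
  ]
}}

```text
clock: 15.13
eef_pos: [0.4345, -0.3951, 0.0312]
tool_rot: [0.082, 0.669, -0.103, 0.731]
ft_force: [-0.3, -0.3, 0.2]
grip_width: 0.0854
```

```bash
python3 - <<'E'
from st import *
st();o=get_obs(); print(np.round(o['joint_pos'],4),np.round(o['tau'],2))
camera('top');camera('top');camera('top');camera('top')
st();o=get_obs(); print(np.round(o['joint_pos'],4),np.round(o['tau'],2))
E
```

```text
t 15.1333 p [ 0.4345 -0.3951  0.0312] yaw -0.262 xax [ 0.083 -0.04  -0.996] F [-0.3 -0.3  0.2] w 0.0854
[-0.7535  0.4647 -0.1352  0.8828  0.0272 -0.4899] [ -0.   -44.83  22.33  -0.66   0.09  -0.  ]
t 15.3333 p [ 0.4345 -0.395   0.0311] yaw -0.262 xax [ 0.083 -0.04  -0.996] F [-0.5 -0.6 -0.2] w 0.0856
[-0.7535  0.4647 -0.1353  0.8828  0.0272 -0.4898] [  0.   -44.79  22.3   -0.66   0.09  -0.  ]
```

Request:
{"op": "arm_command", "data": {
  "motion": [
    {"x": 0.012,"y": 0,"z": -0.006,"roll": 0,"fingers": 1},
    {"x": 0.012,"y": 0,"z": -0.006,"roll": 0,"fingers": 1},
    {"x": 0.01,"y": 0,"z": -0.005,"roll": 0,"fingers": 1},
    {"x": 0,"y": 0,"z": 0,"roll": 0,"fingers": 1},
    {"x": 0,"y": 0,"z": 0,"roll": 0,"fingers": 1}
  ]
}}

```text
clock: 15.75
eef_pos: [0.4218, -0.3928, -0.0044]
tool_rot: [0.081, 0.668, -0.103, 0.732]
ft_force: [-0.0, -1.5, 1.0]
grip_width: 0.0852
```

```bash
python3 - <<'E'
from st import *
st();s=camera('side');w=snap('wrist','w21')
f=s['frame'][:,:,::-1][280:440,360:560]; cv2.imwrite('pics/s21.png',cv2.resize(f,None,fx=3.5,fy=3.5,interpolation=cv2.INTER_CUBIC))
E
```

```text
t 15.75 p [ 0.4218 -0.3928 -0.0044] yaw -0.261 xax [ 0.085 -0.042 -0.995] F [-0.  -1.5  1. ] w 0.0852
```

View pics/s21.png

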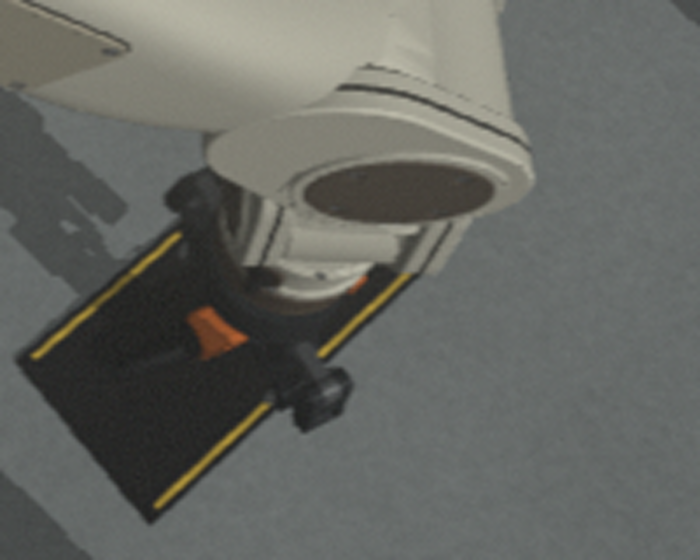

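View pics/w21.png

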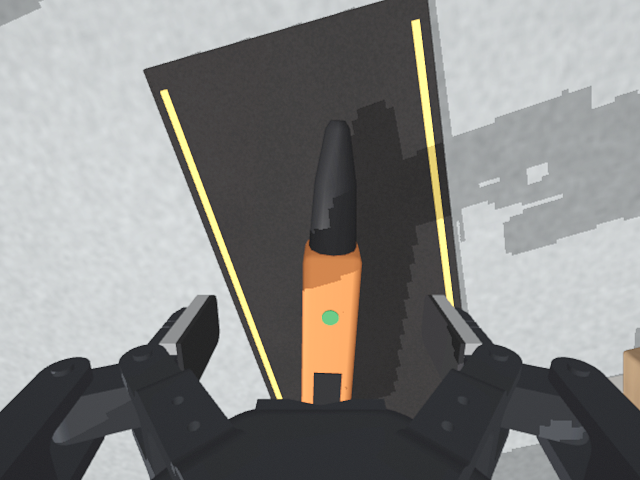

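Request:
{"op": "arm_command", "data": {
  "motion": [
    {"x": 0.01,"y": 0,"z": -0.003,"roll": 0,"fingers": 1},
    {"x": 0.009,"y": 0,"z": -0.002,"roll": 0,"fingers": 1},
    {"x": 0,"y": 0,"z": 0,"roll": 0,"fingers": 1},
    {"x": 0,"y": 0,"z": 0,"roll": 0,"fingers": 1}
  ]
}}

```text
clock: 16.18
eef_pos: [0.4206, -0.394, -0.0233]
tool_rot: [0.08, 0.667, -0.104, 0.733]
ft_force: [1.1, 0.6, 0.1]
grip_width: 0.0855
```

```bash
python3 st.py
```

```text
t 16.1833 p [ 0.4206 -0.394  -0.0233] yaw -0.26 xax [ 0.089 -0.046 -0.995] F [1.1 0.6 0.1] w 0.0855
```

Close.

Request:
{"op": "arm_command", "data": {
  "motion": [
    {"x": 0,"y": 0,"z": 0,"roll": 0,"fingers": 0.6},
    {"x": 0,"y": 0,"z": 0,"roll": 0,"fingers": 0.5},
    {"x": 0,"y": 0,"z": 0,"roll": 0,"fingers": 0.4},
    {"x": 0,"y": 0,"z": 0,"roll": 0,"fingers": 0.3},
    {"x": 0,"y": 0,"z": 0,"roll": 0,"fingers": 0},
    {"x": 0,"y": 0,"z": 0,"roll": 0,"fingers": 0},
    {"x": 0,"y": 0,"z": 0,"roll": 0,"fingers": 0},
    {"x": 0,"y": 0,"z": 0,"roll": 0,"fingers": 0}
  ]
}}

```text
clock: 16.85
eef_pos: [0.4212, -0.3943, -0.0224]
tool_rot: [0.08, 0.667, -0.104, 0.734]
ft_force: [0.1, -0.6, -1.9]
grip_width: 0.0246
```

```bash
python3 - <<'E'
from st import *
st();s=camera('side');w=snap('wrist','w22')
f=s['frame'][:,:,::-1][280:440,360:560]; cv2.imwrite('pics/s22.png',cv2.resize(f,None,fx=3.5,fy=3.5,interpolation=cv2.INTER_CUBIC))
E
```

```text
t 16.85 p [ 0.4212 -0.3943 -0.0224] yaw -0.26 xax [ 0.09  -0.046 -0.995] F [ 0.1 -0.6 -1.9] w 0.0246
```

View pics/w22.png

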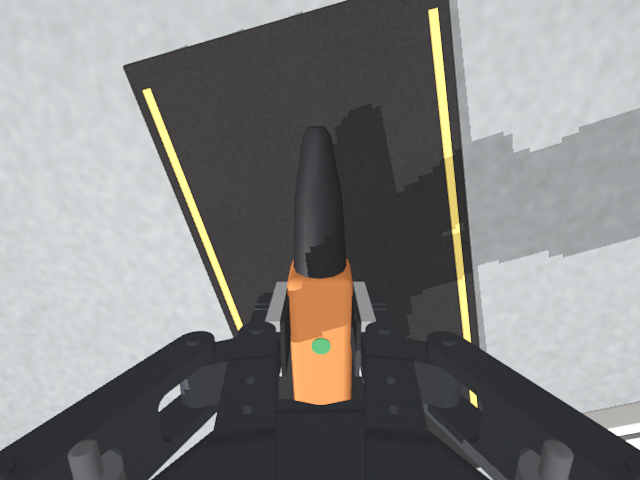

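View pics/s22.png

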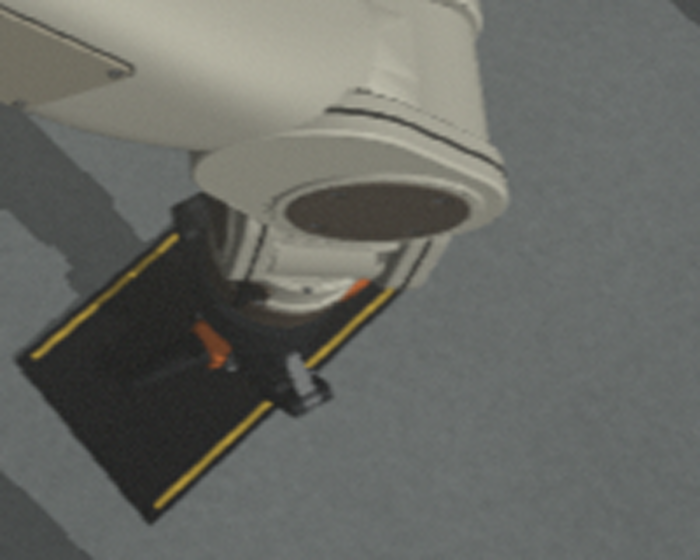

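Request:
{"op": "arm_command", "data": {
  "motion": [
    {"x": -0.01,"y": 0,"z": 0,"roll": 0,"fingers": 0},
    {"x": -0.02,"y": 0,"z": 0,"roll": 0,"fingers": 0},
    {"x": -0.03,"y": 0,"z": 0,"roll": 0,"fingers": 0},
    {"x": -0.03,"y": 0,"z": 0,"roll": 0,"fingers": 0},
    {"x": -0.03,"y": 0,"z": 0,"roll": 0,"fingers": 0},
    {"x": -0.03,"y": 0,"z": 0,"roll": 0,"fingers": 0},
    {"x": -0.02,"y": 0,"z": 0,"roll": 0,"fingers": 0},
    {"x": 0,"y": 0,"z": 0,"roll": 0,"fingers": 0},
    {"x": 0,"y": 0,"z": 0,"roll": 0,"fingers": 0}
  ]
}}

```text
clock: 17.7
eef_pos: [0.4026, -0.3838, 0.1562]
tool_rot: [0.081, 0.669, -0.103, 0.732]
ft_force: [-0.2, 0.9, -1.7]
grip_width: 0.0249
```

```bash
python3 - <<'E'
from st import *
st();s=snap('side','s23')
E
```

```text
t 17.7 p [ 0.4026 -0.3838  0.1562] yaw -0.26 xax [ 0.085 -0.042 -0.996] F [-0.2  0.9 -1.7] w 0.0249
```

View pics/s23.png

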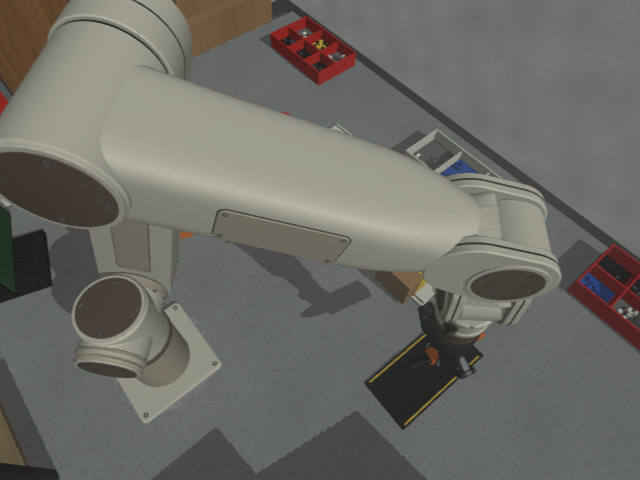

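Request:
{"op": "arm_command", "data": {
  "motion": [
    {"x": 0,"y": 0.027,"z": -0.002,"roll": 0,"fingers": 0},
    {"x": 0,"y": 0.027,"z": -0.002,"roll": 0,"fingers": 0},
    {"x": 0,"y": 0.027,"z": -0.002,"roll": 0,"fingers": 0},
    {"x": 0,"y": 0.027,"z": -0.001,"roll": 0,"fingers": 0},
    {"x": 0,"y": 0.027,"z": -0.001,"roll": 0,"fingers": 0},
    {"x": 0,"y": 0.027,"z": -0.001,"roll": 0,"fingers": 0},
    {"x": 0,"y": 0.027,"z": -0.001,"roll": 0,"fingers": 0},
    {"x": 0,"y": 0.023,"z": -0.001,"roll": 0,"fingers": 0},
    {"x": 0,"y": 0,"z": 0,"roll": 0,"fingers": 0},
    {"x": 0,"y": 0,"z": 0,"roll": 0,"fingers": 0}
  ]
}}

```text
clock: 18.58
eef_pos: [0.4389, -0.1641, 0.1334]
tool_rot: [0.086, 0.678, -0.101, 0.723]
ft_force: [-0.8, -0.5, -1.1]
grip_width: 0.0248
```

```bash
python3 - <<'E'
from st import *
st();s=snap('side','s24');t=snap('top','t24')
E
```

```text
t 18.5833 p [ 0.4389 -0.1641  0.1334] yaw -0.265 xax [ 0.059 -0.03  -0.998] F [-0.8 -0.5 -1.1] w 0.0248
```

View pics/s24.png

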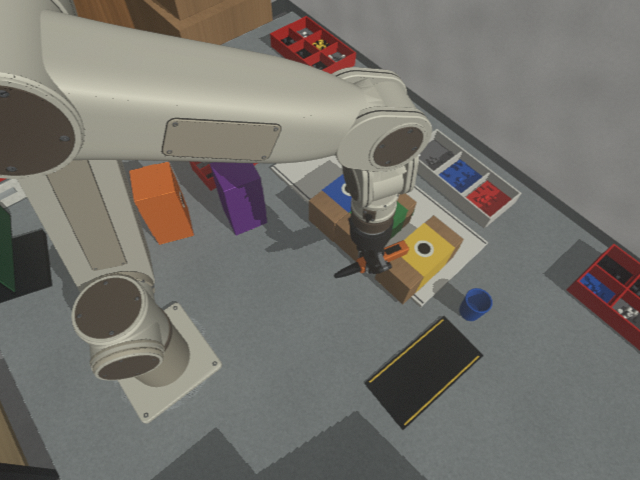

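View pics/t24.png

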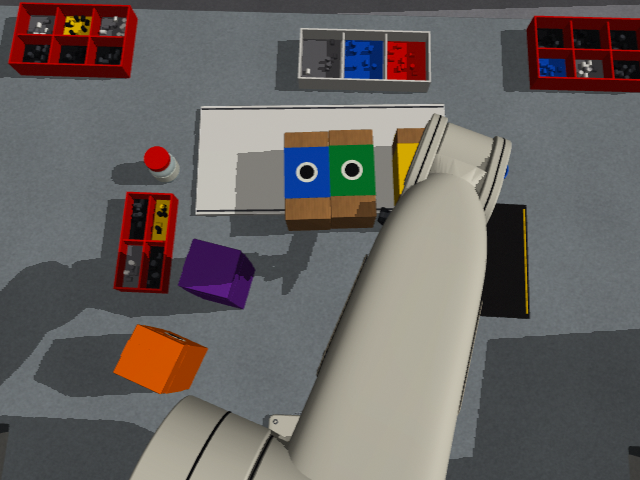

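```bash
cat > fit.py <<'E'
from st import *
def reader(p,M,pitch,st_=.070,dg=.0396):
    """pitch: nose-down angle relative to horizontal (world). returns tip, tail"""
    G=p-M[:,0]*dg
    h=M[:,2].copy(); h[2]=0; h/=np.linalg.norm(h)   # tail horizontal dir
    a=h*np.cos(pitch)+np.array([0,0,1])*np.sin(pitch)
    return G-a*st_, G+a*(.170-st_)
if __name__=='__main__':
    import sys
    c=camera('side'); o=get_obs(); M=Ro.from_quat(o['tool_rot']).as_matrix()
    tipx=o['eef_pos']-M[:,0]*.0396
    u,v=w2px(c,tipx)[0]; u=int(np.clip(u-90,0,460)); v=int(np.clip(v-65,0,350))
    f=c['frame'][:,:,::-1][v:v+130,u:u+180]; cv2.imwrite(sys.argv[1],cv2.resize(f,None,fx=4.4,fy=4.4,interpolation=cv2.INTER_CUBIC))
    for pd in (0,5,10,15,20,25,30,35,40):
        a,b=reader(o['eef_pos'],M,np.radians(pd)); q=(w2px(c,[a,b])-[u,v])*4.4
        print(pd,q.round().tolist(),a.round(3))
E
python3 fit.py pics/f25.png
```

```text
0 [[265.0, 344.0], [585.0, 214.0]] [ 0.369 -0.146  0.174]
5 [[265.0, 350.0], [588.0, 206.0]] [ 0.37  -0.146  0.168]
10 [[266.0, 355.0], [589.0, 197.0]] [ 0.37  -0.146  0.161]
15 [[268.0, 359.0], [589.0, 189.0]] [ 0.372 -0.147  0.156]
20 [[271.0, 363.0], [588.0, 182.0]] [ 0.373 -0.147  0.15 ]
25 [[274.0, 367.0], [585.0, 176.0]] [ 0.376 -0.148  0.144]
30 [[279.0, 369.0], [581.0, 170.0]] [ 0.378 -0.148  0.139]
35 [[284.0, 371.0], [575.0, 165.0]] [ 0.382 -0.149  0.134]
40 [[291.0, 373.0], [568.0, 161.0]] [ 0.385 -0.15   0.129]
```

View pics/f25.png

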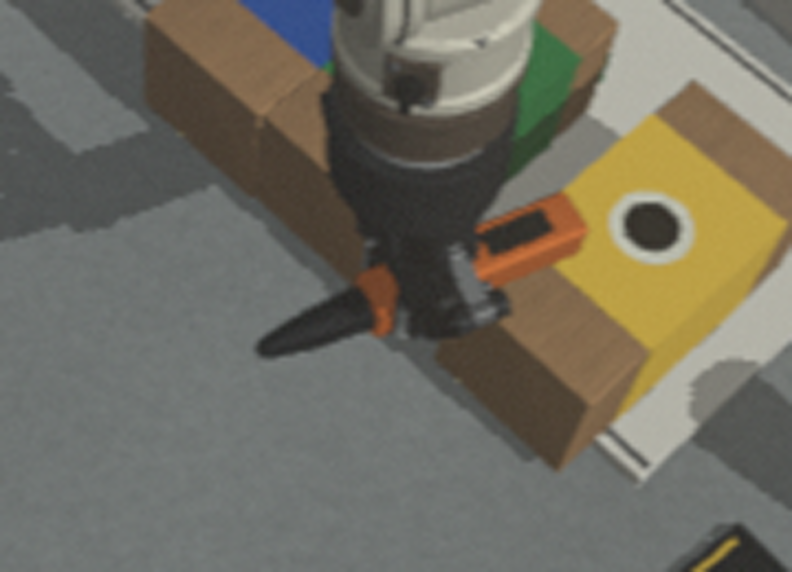

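Request:
{"op": "arm_command", "data": {
  "motion": [
    {"x": 0.02,"y": 0,"z": 0,"roll": 0,"fingers": 0},
    {"x": 0.015,"y": 0,"z": 0,"roll": 0,"fingers": 0},
    {"x": 0.008,"y": 0,"z": 0,"roll": 0,"fingers": 0},
    {"x": 0.008,"y": 0,"z": 0,"roll": 0,"fingers": 0},
    {"x": 0.008,"y": 0,"z": 0,"roll": 0,"fingers": 0}
  ]
}}

```text
clock: 19.15
eef_pos: [0.4448, -0.1735, 0.075]
tool_rot: [0.089, 0.675, -0.106, 0.725]
ft_force: [-0.4, 4.5, 6.8]
grip_width: 0.0249
```

```bash
python3 st.py; python3 fit.py pics/f26.png
```

```text
t 19.15 p [ 0.4448 -0.1735  0.075 ] yaw -0.276 xax [ 0.066 -0.034 -0.997] F [-0.4  4.5  6.8] w 0.0249
0 [[271.0, 341.0], [575.0, 218.0]] [ 0.374 -0.153  0.114]
5 [[271.0, 346.0], [578.0, 210.0]] [ 0.375 -0.153  0.107]
10 [[272.0, 350.0], [579.0, 202.0]] [ 0.375 -0.153  0.101]
15 [[273.0, 354.0], [579.0, 195.0]] [ 0.377 -0.153  0.095]
20 [[276.0, 357.0], [578.0, 189.0]] [ 0.379 -0.154  0.09 ]
25 [[279.0, 360.0], [575.0, 183.0]] [ 0.381 -0.155  0.084]
30 [[284.0, 363.0], [571.0, 179.0]] [ 0.383 -0.155  0.079]
35 [[289.0, 364.0], [565.0, 175.0]] [ 0.387 -0.156  0.073]
40 [[295.0, 365.0], [558.0, 171.0]] [ 0.39  -0.157  0.069]
```

View pics/f26.png

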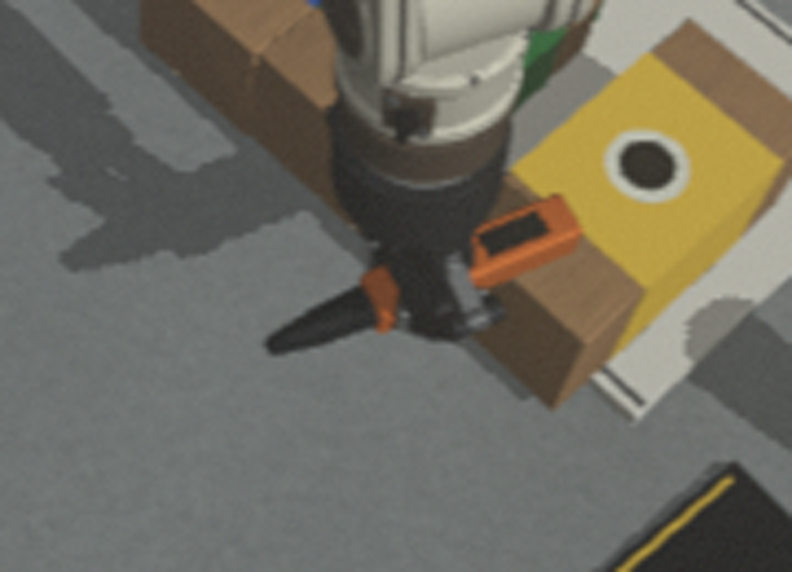

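Request:
{"op": "arm_command", "data": {
  "motion": [
    {"x": 0.008,"y": 0.001,"z": 0,"roll": 0,"fingers": 0},
    {"x": 0.008,"y": 0.001,"z": 0,"roll": 0,"fingers": 0},
    {"x": 0.008,"y": 0.001,"z": 0,"roll": 0,"fingers": 0}
  ]
}}

```text
clock: 19.45
eef_pos: [0.4453, -0.1734, 0.054]
tool_rot: [0.089, 0.675, -0.108, 0.724]
ft_force: [-8.2, 1.7, 12.8]
grip_width: 0.0245
```

```bash
python3 st.py; python3 fit.py pics/f27.png
```

```text
t 19.45 p [ 0.4453 -0.1734  0.054 ] yaw -0.279 xax [ 0.065 -0.037 -0.997] F [-8.2  1.7 12.8] w 0.0245
0 [[274.0, 339.0], [573.0, 219.0]] [ 0.375 -0.153  0.092]
5 [[274.0, 344.0], [575.0, 211.0]] [ 0.376 -0.153  0.086]
10 [[274.0, 348.0], [577.0, 204.0]] [ 0.376 -0.153  0.08 ]
15 [[276.0, 352.0], [577.0, 198.0]] [ 0.378 -0.153  0.074]
20 [[279.0, 356.0], [575.0, 192.0]] [ 0.379 -0.154  0.069]
25 [[282.0, 358.0], [573.0, 186.0]] [ 0.382 -0.154  0.063]
30 [[287.0, 360.0], [568.0, 182.0]] [ 0.384 -0.155  0.057]
35 [[292.0, 362.0], [563.0, 178.0]] [ 0.387 -0.156  0.052]
40 [[297.0, 363.0], [556.0, 175.0]] [ 0.391 -0.157  0.047]
```

View pics/f27.png

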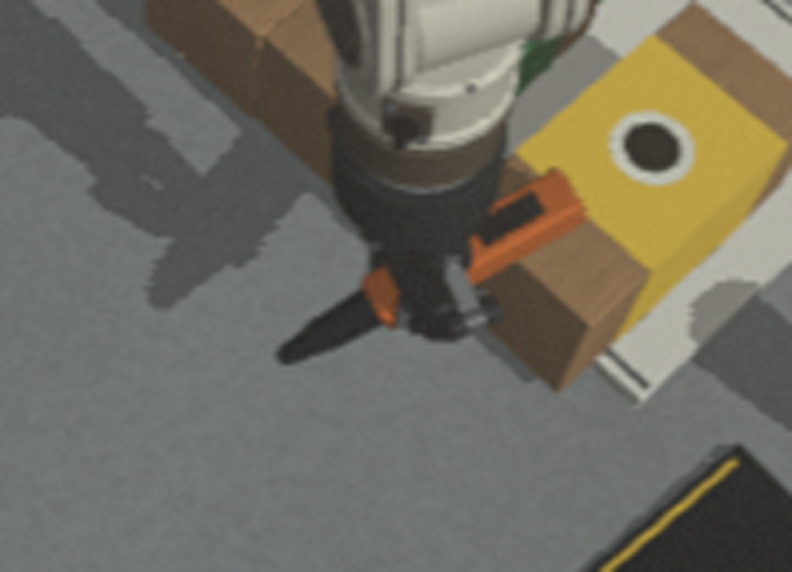

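Request:
{"op": "arm_command", "data": {
  "motion": [
    {"x": 0.008,"y": 0.001,"z": 0,"roll": 0,"fingers": 0},
    {"x": 0.008,"y": 0.001,"z": 0,"roll": 0,"fingers": 0},
    {"x": 0.008,"y": 0.001,"z": 0,"roll": 0,"fingers": 0}
  ]
}}

```text
clock: 19.75
eef_pos: [0.4479, -0.1746, 0.0344]
tool_rot: [0.088, 0.673, -0.112, 0.725]
ft_force: [-5.9, 0.2, 14.1]
grip_width: 0.0249
```

```bash
python3 st.py; python3 fit.py pics/f28.png
```

```text
t 19.75 p [ 0.4479 -0.1746  0.0344] yaw -0.282 xax [ 0.068 -0.043 -0.997] F [-5.9  0.2 14.1] w 0.0249
0 [[276.0, 336.0], [570.0, 218.0]] [ 0.378 -0.153  0.073]
5 [[276.0, 340.0], [573.0, 210.0]] [ 0.378 -0.153  0.067]
10 [[277.0, 345.0], [574.0, 204.0]] [ 0.379 -0.154  0.061]
15 [[278.0, 348.0], [574.0, 197.0]] [ 0.38  -0.154  0.055]
20 [[281.0, 351.0], [573.0, 191.0]] [ 0.382 -0.154  0.049]
25 [[284.0, 354.0], [570.0, 186.0]] [ 0.384 -0.155  0.043]
30 [[288.0, 356.0], [566.0, 182.0]] [ 0.387 -0.156  0.038]
35 [[294.0, 358.0], [560.0, 178.0]] [ 0.39  -0.157  0.033]
40 [[299.0, 359.0], [554.0, 175.0]] [ 0.393 -0.158  0.028]
```

View pics/f28.png

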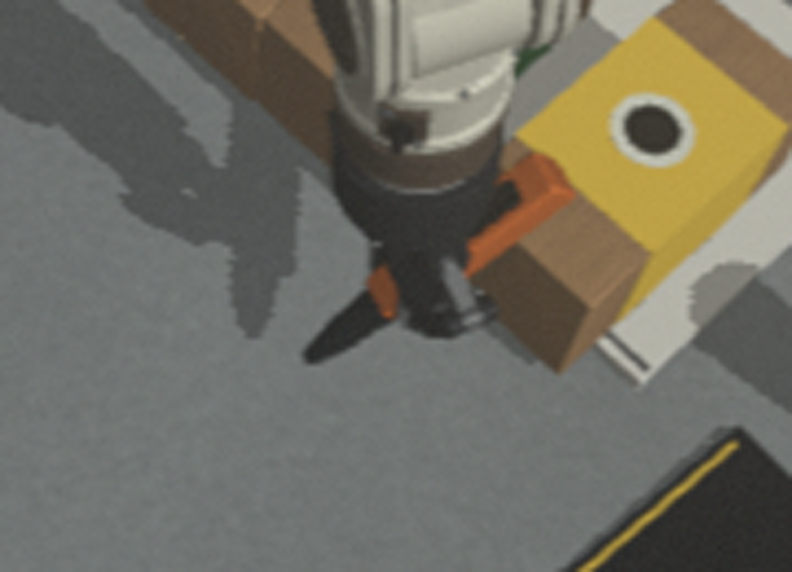

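Request:
{"op": "arm_command", "data": {
  "motion": [
    {"x": -0.02,"y": 0,"z": -0.005,"roll": 0,"fingers": 0},
    {"x": -0.03,"y": 0,"z": -0.01,"roll": 0,"fingers": 0},
    {"x": -0.03,"y": 0,"z": -0.01,"roll": 0,"fingers": 0},
    {"x": -0.03,"y": 0,"z": -0.01,"roll": 0,"fingers": 0},
    {"x": -0.01,"y": 0,"z": 0,"roll": 0,"fingers": 0},
    {"x": 0,"y": 0,"z": 0,"roll": 0,"fingers": 0}
  ]
}}

```text
clock: 20.3
eef_pos: [0.4039, -0.1606, 0.1554]
tool_rot: [0.089, 0.674, -0.113, 0.725]
ft_force: [0.4, 0.2, -1.5]
grip_width: 0.0249
```

```bash
python3 st.py; python3 fit.py pics/f29.png; python3 - <<'E'
from h import *
snap('top','t29')
E
```

```text
t 20.3 p [ 0.4039 -0.1606  0.1554] yaw -0.285 xax [ 0.066 -0.045 -0.997] F [ 0.4  0.2 -1.5] w 0.0249
0 [[255.0, 341.0], [590.0, 212.0]] [ 0.334 -0.139  0.194]
5 [[255.0, 346.0], [593.0, 203.0]] [ 0.334 -0.139  0.188]
10 [[257.0, 352.0], [594.0, 194.0]] [ 0.335 -0.139  0.182]
15 [[259.0, 356.0], [593.0, 186.0]] [ 0.336 -0.14   0.176]
20 [[262.0, 360.0], [592.0, 179.0]] [ 0.338 -0.14   0.17 ]
25 [[267.0, 364.0], [588.0, 172.0]] [ 0.34  -0.141  0.165]
30 [[272.0, 366.0], [583.0, 166.0]] [ 0.343 -0.142  0.159]
35 [[278.0, 369.0], [577.0, 161.0]] [ 0.346 -0.143  0.154]
40 [[285.0, 370.0], [569.0, 157.0]] [ 0.35  -0.144  0.149]
```

View pics/f29.png

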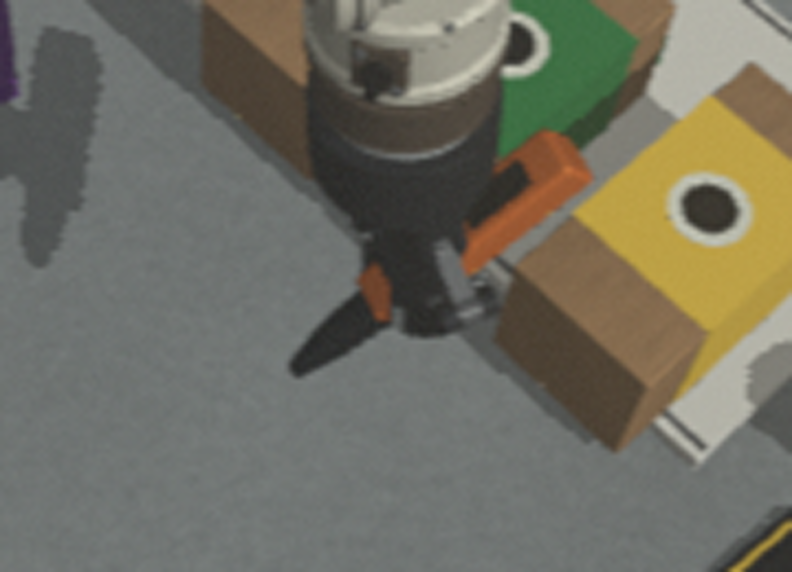

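View pics/t29.png

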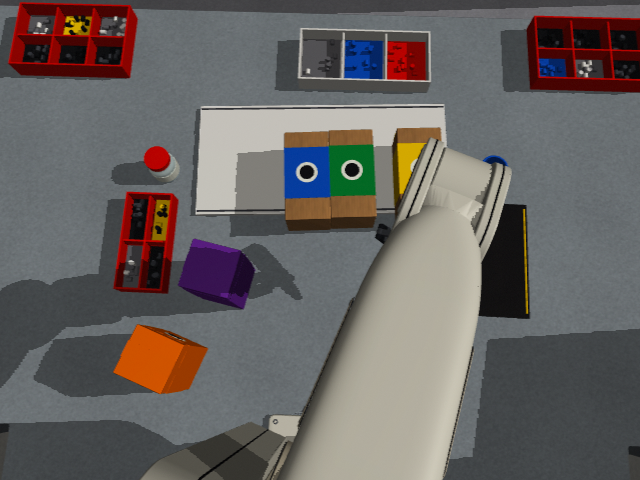

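```bash
cat > tags.py <<'E'
from h import *
def tags(n):
    c=camera(n); f=c['frame']; g=f.max(axis=2)
    h=cv2.cvtColor(f,cv2.COLOR_RGB2HSV)
    white=((h[...,1]<60)&(h[...,2]>120)).astype(np.uint8)
    cs,hi=cv2.findContours(white,cv2.RETR_CCOMP,cv2.CHAIN_APPROX_NONE)
    out=[]
    for i,k in enumerate(cs):
        if hi[0][i][3]>=0 and len(k)>15:
            a=cv2.contourArea(k)
            if 40<a<500:
                (x,y),_,_=cv2.fitEllipse(k); 
                if f[int(y),int(x)].max()<80: out.append((round(x,1),round(y,1),a,px2w(c,[(x,y)],.102)[0,:2].round(4).tolist()))
    return out
if __name__=='__main__':
    for n in('top','side'):
        print(n); [print(q) for q in tags(n)]
E
python3 tags.py
```

```text
top
(306.3, 171.6, 179.0, [0.5801, 0.0365])
(351.5, 169.4, 175.0, [0.5879, -0.0559])
side
(423.8, 248.0, 129.0, [0.5963, -0.1971])
```

Request:
{"op": "arm_command", "data": {
  "motion": [
    {"x": 0,"y": 0.002,"z": 0.02,"roll": 0,"fingers": 0},
    {"x": 0,"y": 0.002,"z": 0.02,"roll": 0,"fingers": 0},
    {"x": 0,"y": 0.002,"z": 0.02,"roll": 0,"fingers": 0},
    {"x": 0,"y": 0.002,"z": 0.02,"roll": 0,"fingers": 0},
    {"x": 0,"y": 0.002,"z": 0.02,"roll": 0,"fingers": 0},
    {"x": 0,"y": 0,"z": 0,"roll": 0,"fingers": 0}
  ]
}}

```text
clock: 21.0
eef_pos: [0.4984, -0.1772, 0.1456]
tool_rot: [0.091, 0.684, -0.111, 0.715]
ft_force: [0.5, -0.1, -0.4]
grip_width: 0.0247
```

```bash
python3 st.py; python3 tags.py
```

```text
t 21.0 p [ 0.4984 -0.1772  0.1456] yaw -0.286 xax [ 0.04  -0.035 -0.999] F [ 0.5 -0.1 -0.4] w 0.0247
top
(306.4, 171.5, 180.0, [0.5802, 0.0365])
(351.6, 169.3, 179.0, [0.588, -0.0559])
side
(350.1, 188.3, 102.5, [0.5798, 0.0369])
```

Request:
{"op": "arm_command", "data": {
  "motion": [
    {"x": -0.005,"y": 0.001,"z": 0.022,"roll": 0,"fingers": 0},
    {"x": -0.005,"y": 0.001,"z": 0.022,"roll": 0,"fingers": 0},
    {"x": -0.005,"y": 0.001,"z": 0.022,"roll": 0,"fingers": 0},
    {"x": -0.005,"y": 0.001,"z": 0.022,"roll": 0,"fingers": 0},
    {"x": -0.002,"y": 0.001,"z": 0.022,"roll": 0,"fingers": 0},
    {"x": -0.002,"y": 0.001,"z": 0.02,"roll": 0,"fingers": 0},
    {"x": 0,"y": 0,"z": 0.01,"roll": 0,"fingers": 0},
    {"x": 0,"y": 0,"z": 0,"roll": 0,"fingers": 0},
    {"x": 0,"y": 0,"z": 0,"roll": 0,"fingers": 0}
  ]
}}

```text
clock: 21.85
eef_pos: [0.619, -0.207, 0.161]
tool_rot: [0.093, 0.697, -0.11, 0.702]
ft_force: [0.0, -0.0, -0.7]
grip_width: 0.0248
```

```bash
python3 st.py; python3 fit.py pics/f30.png
```

```text
t 21.85 p [ 0.619 -0.207  0.161] yaw -0.288 xax [ 0.004 -0.025 -1.   ] F [ 0.  -0.  -0.7] w 0.0248
0 [[272.0, 334.0], [574.0, 220.0]] [ 0.551 -0.186  0.2  ]
5 [[269.0, 341.0], [579.0, 210.0]] [ 0.552 -0.186  0.194]
10 [[268.0, 347.0], [584.0, 201.0]] [ 0.552 -0.186  0.188]
15 [[268.0, 352.0], [586.0, 191.0]] [ 0.554 -0.187  0.182]
20 [[269.0, 357.0], [588.0, 183.0]] [ 0.555 -0.187  0.176]
25 [[270.0, 362.0], [588.0, 175.0]] [ 0.558 -0.188  0.171]
30 [[273.0, 365.0], [587.0, 168.0]] [ 0.56  -0.189  0.165]
35 [[277.0, 368.0], [584.0, 161.0]] [ 0.563 -0.19   0.16 ]
40 [[281.0, 371.0], [579.0, 156.0]] [ 0.567 -0.191  0.155]
```

View pics/f30.png

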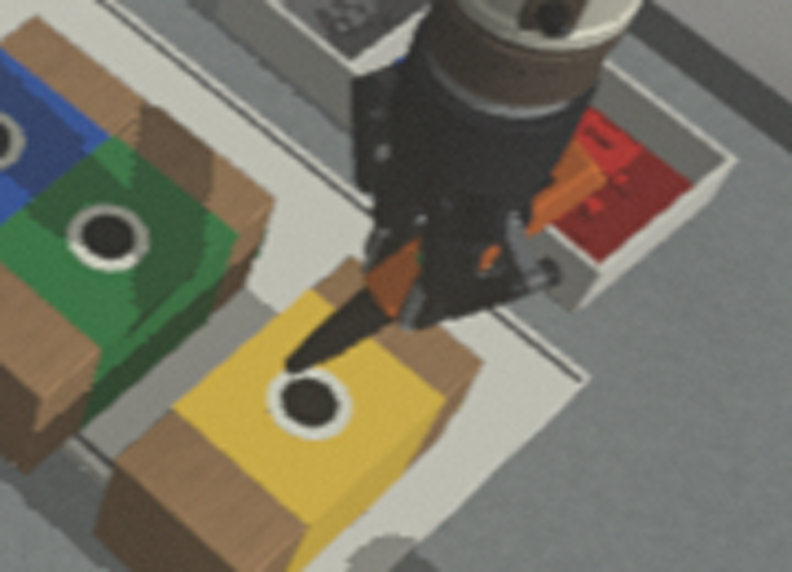

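Request:
{"op": "arm_command", "data": {
  "motion": [
    {"x": 0,"y": 0.001,"z": 0.012,"roll": 0,"fingers": 0},
    {"x": 0.01,"y": 0,"z": 0.012,"roll": 0,"fingers": 0},
    {"x": 0.01,"y": 0,"z": 0.005,"roll": 0,"fingers": 0},
    {"x": 0.005,"y": 0,"z": 0,"roll": 0,"fingers": 0},
    {"x": 0,"y": 0,"z": 0,"roll": 0,"fingers": 0},
    {"x": 0,"y": 0,"z": 0,"roll": 0,"fingers": 0}
  ]
}}

```text
clock: 22.4
eef_pos: [0.6395, -0.2133, 0.1339]
tool_rot: [0.094, 0.7, -0.11, 0.699]
ft_force: [0.3, 0.6, -0.5]
grip_width: 0.0248
```

```bash
python3 st.py; python3 fit.py pics/f31.png|tail -2; python3 - <<'E'
from h import *
snap('wrist','w31')
E
```

```text
t 22.4 p [ 0.6395 -0.2133  0.1339] yaw -0.289 xax [-0.005 -0.022 -1.   ] F [ 0.3  0.6 -0.5] w 0.0248
35 [[277.0, 368.0], [577.0, 168.0]] [ 0.585 -0.196  0.133]
40 [[281.0, 370.0], [573.0, 163.0]] [ 0.588 -0.197  0.128]
```

View pics/f31.png

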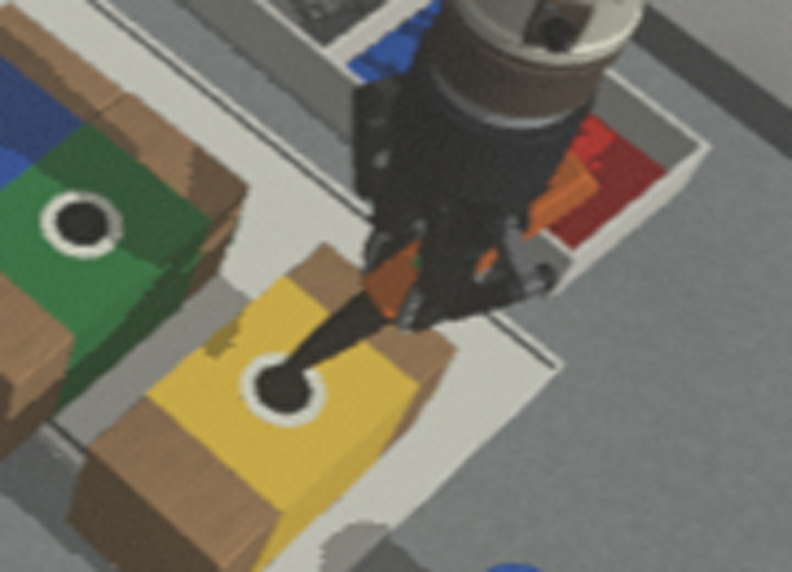

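View pics/w31.png

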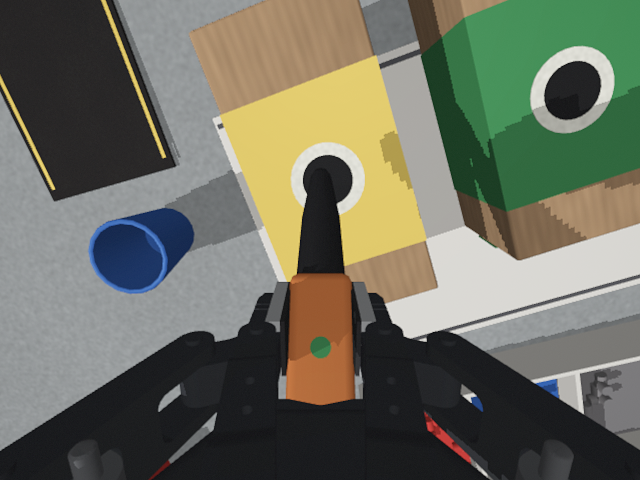

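Request:
{"op": "arm_command", "data": {
  "motion": [
    {"x": 0.006,"y": 0.004,"z": 0.004,"roll": 0,"fingers": 0},
    {"x": 0.006,"y": 0,"z": 0.002,"roll": 0,"fingers": 0},
    {"x": 0.003,"y": 0,"z": 0,"roll": 0,"fingers": 0},
    {"x": 0,"y": 0,"z": 0,"roll": 0,"fingers": 0},
    {"x": 0,"y": 0,"z": 0,"roll": 0,"fingers": 0}
  ]
}}

```text
clock: 22.92
eef_pos: [0.6475, -0.2113, 0.1197]
tool_rot: [0.094, 0.699, -0.11, 0.7]
ft_force: [-0.3, -0.5, -0.2]
grip_width: 0.0247
```

```bash
python3 st.py; python3 fit.py pics/f32.png|tail -2; python3 - <<'E'
from h import *
c=camera('wrist'); cv2.imwrite('pics/w32.png',cv2.resize(c['frame'][:,:,::-1][100:300,200:440],None,fx=2.5,fy=2.5))
E
```

```text
t 22.9167 p [ 0.6475 -0.2113  0.1197] yaw -0.289 xax [-0.001 -0.023 -1.   ] F [-0.3 -0.5 -0.2] w 0.0247
35 [[283.0, 366.0], [578.0, 170.0]] [ 0.593 -0.194  0.119]
40 [[287.0, 369.0], [574.0, 165.0]] [ 0.596 -0.195  0.114]
```

View pics/f32.png

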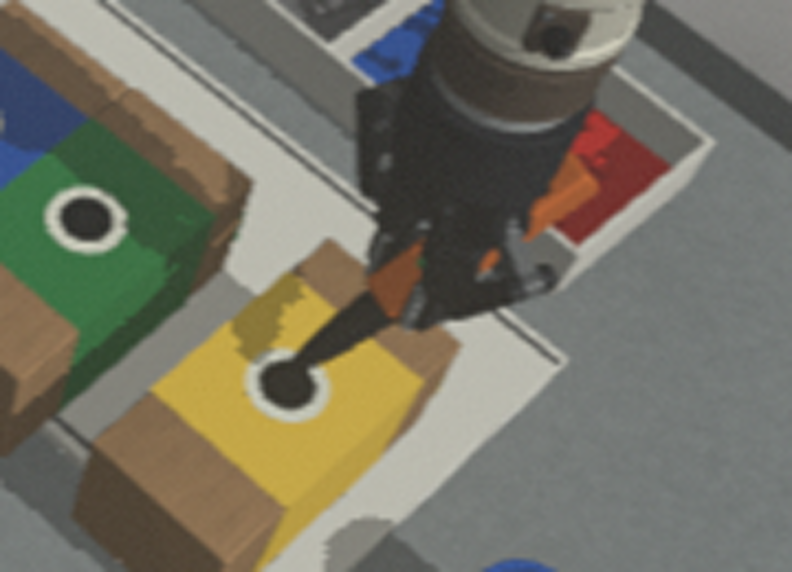

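View pics/w32.png

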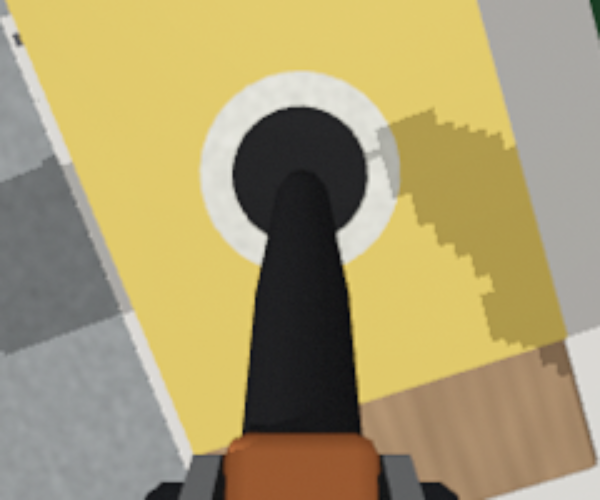

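Request:
{"op": "arm_command", "data": {
  "motion": [
    {"x": 0.004,"y": 0,"z": 0,"roll": 0,"fingers": 0},
    {"x": 0.003,"y": 0,"z": 0,"roll": 0,"fingers": 0},
    {"x": 0.002,"y": 0,"z": 0,"roll": 0,"fingers": 0},
    {"x": 0,"y": 0,"z": 0,"roll": 0,"fingers": 0},
    {"x": 0,"y": 0,"z": 0,"roll": 0,"fingers": 0}
  ]
}}

```text
clock: 23.43
eef_pos: [0.6477, -0.2117, 0.1104]
tool_rot: [0.094, 0.699, -0.11, 0.701]
ft_force: [0.0, -0.2, -0.7]
grip_width: 0.0248
```

```bash
python3 st.py; python3 fit.py pics/f33.png|tail -2
```

```text
t 23.4333 p [ 0.6477 -0.2117  0.1104] yaw -0.289 xax [-0.001 -0.023 -1.   ] F [ 0.  -0.2 -0.7] w 0.0248
35 [[280.0, 367.0], [572.0, 173.0]] [ 0.593 -0.194  0.11 ]
40 [[284.0, 369.0], [568.0, 168.0]] [ 0.596 -0.196  0.105]
```

View pics/f33.png

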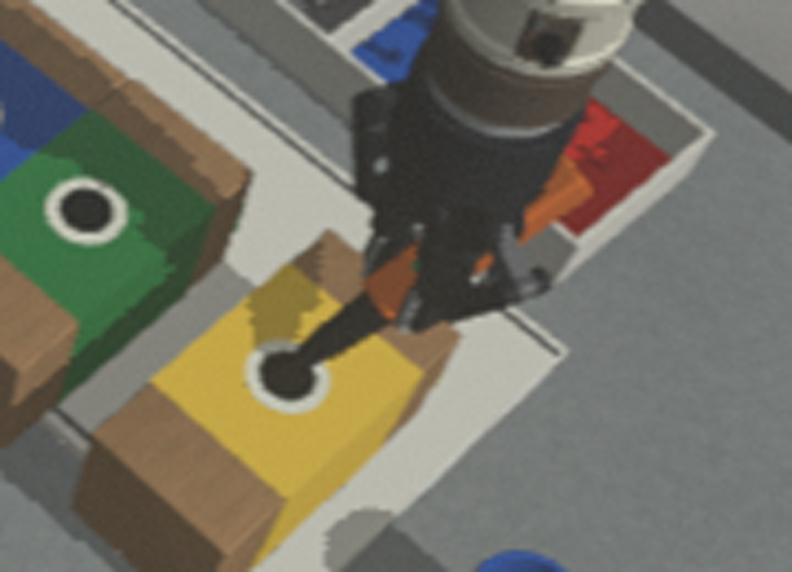

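Request:
{"op": "arm_command", "data": {
  "motion": [
    {"x": 0.002,"y": 0,"z": 0,"roll": 0,"fingers": 0},
    {"x": 0.002,"y": 0,"z": 0,"roll": 0,"fingers": 0},
    {"x": 0,"y": 0,"z": 0,"roll": 0,"fingers": 0}
  ]
}}

```text
clock: 23.73
eef_pos: [0.6478, -0.212, 0.1063]
tool_rot: [0.094, 0.699, -0.11, 0.701]
ft_force: [0.1, 0.1, -1.0]
grip_width: 0.0249
```

Request:
{"op": "arm_command", "data": {
  "motion": [
    {"x": 0.002,"y": 0,"z": 0,"roll": 0,"fingers": 0},
    {"x": 0,"y": 0,"z": 0,"roll": 0,"fingers": 0}
  ]
}}

```text
clock: 23.9
eef_pos: [0.6481, -0.2121, 0.1045]
tool_rot: [0.094, 0.698, -0.11, 0.701]
ft_force: [1.0, -0.2, -1.6]
grip_width: 0.0247
```

Request:
{"op": "arm_command", "data": {
  "motion": [
    {"x": 0.002,"y": 0,"z": 0,"roll": 0,"fingers": 0},
    {"x": 0,"y": 0,"z": 0,"roll": 0,"fingers": 0}
  ]
}}

```text
clock: 24.07
eef_pos: [0.6485, -0.2122, 0.1043]
tool_rot: [0.094, 0.698, -0.11, 0.702]
ft_force: [-1.5, 0.4, 1.0]
grip_width: 0.0247
```

```bash
python3 st.py; python3 fit.py pics/f34.png|tail -2; python3 - <<'E'
from h import *
c=camera('wrist'); cv2.imwrite('pics/w34.png',cv2.resize(c['frame'][:,:,::-1][100:300,200:440],None,fx=2.5,fy=2.5))
E
```

```text
t 24.0667 p [ 0.6485 -0.2122  0.1043] yaw -0.289 xax [ 0.002 -0.024 -1.   ] F [-1.5  0.4  1. ] w 0.0247
35 [[284.0, 364.0], [574.0, 171.0]] [ 0.594 -0.195  0.104]
40 [[288.0, 366.0], [570.0, 166.0]] [ 0.597 -0.196  0.099]
```

View pics/f34.png

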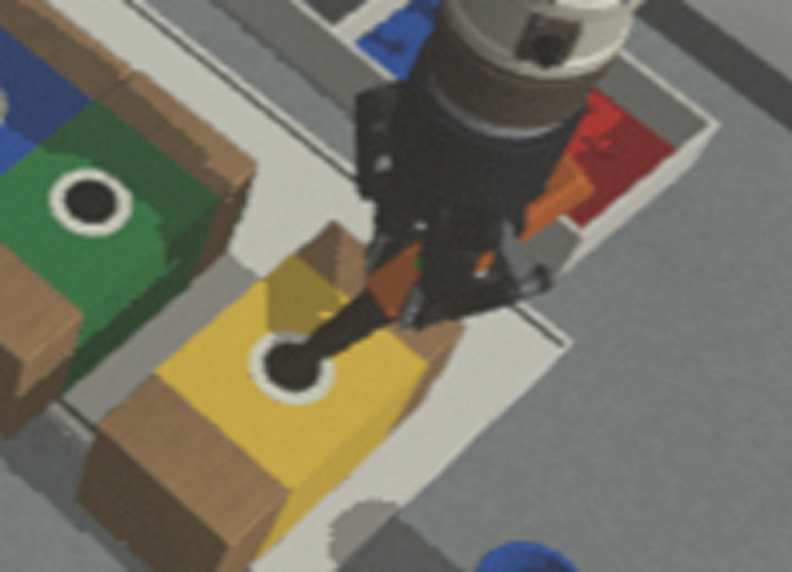

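View pics/w34.png

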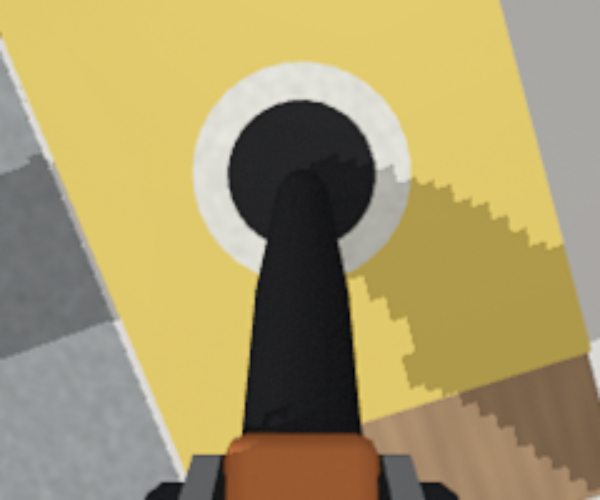

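Request:
{"op": "arm_command", "data": {
  "motion": [
    {"x": 0.0005,"y": 0,"z": 0,"roll": 0,"fingers": 0},
    {"x": 0.0005,"y": 0,"z": 0,"roll": 0,"fingers": 0},
    {"x": 0.0005,"y": 0,"z": 0,"roll": 0,"fingers": 0},
    {"x": 0.0005,"y": 0,"z": 0,"roll": 0,"fingers": 0},
    {"x": 0.0005,"y": 0,"z": 0,"roll": 0,"fingers": 0},
    {"x": 0.0005,"y": 0,"z": 0,"roll": 0,"fingers": 0},
    {"x": 0.0005,"y": 0,"z": 0,"roll": 0,"fingers": 0},
    {"x": 0.0005,"y": 0,"z": 0,"roll": 0,"fingers": 0}
  ]
}}

```text
clock: 24.83
eef_pos: [0.6489, -0.2124, 0.1041]
tool_rot: [0.093, 0.696, -0.11, 0.703]
ft_force: [-1.2, -0.2, 5.6]
grip_width: 0.0249
```

```bash
python3 st.py
```

```text
t 24.8333 p [ 0.6489 -0.2124  0.1041] yaw -0.289 xax [ 0.006 -0.025 -1.   ] F [-1.2 -0.2  5.6] w 0.0249
```

Request:
{"op": "arm_command", "data": {
  "motion": [
    {"x": -0.0005,"y": 0,"z": 0,"roll": 0,"fingers": 0},
    {"x": 0,"y": 0,"z": 0,"roll": 0,"fingers": 0},
    {"x": 0.0002,"y": 0,"z": 0,"roll": 0,"fingers": 0},
    {"x": 0,"y": 0,"z": 0,"roll": 0,"fingers": 0},
    {"x": 0.0002,"y": 0,"z": 0,"roll": 0,"fingers": 0},
    {"x": 0.0002,"y": 0,"z": 0,"roll": 0,"fingers": 0},
    {"x": 0,"y": 0,"z": 0,"roll": 0,"fingers": 0},
    {"x": 0.0002,"y": 0,"z": 0,"roll": 0,"fingers": 0}
  ]
}}

```text
clock: 25.5
eef_pos: [0.6489, -0.2124, 0.1042]
tool_rot: [0.093, 0.696, -0.11, 0.703]
ft_force: [-1.5, 0.3, 4.1]
grip_width: 0.0249
```

Request:
{"op": "arm_command", "data": {
  "motion": [
    {"x": 0,"y": 0,"z": 0,"roll": 0,"fingers": 0},
    {"x": 0,"y": 0,"z": 0,"roll": 0,"fingers": 0},
    {"x": 0.0002,"y": 0,"z": 0,"roll": 0,"fingers": 0},
    {"x": 0,"y": 0,"z": 0,"roll": 0,"fingers": 0},
    {"x": 0,"y": 0,"z": 0,"roll": 0,"fingers": 0},
    {"x": 0.0002,"y": 0,"z": 0,"roll": 0,"fingers": 0},
    {"x": 0,"y": 0,"z": 0,"roll": 0,"fingers": 0},
    {"x": 0.0002,"y": 0,"z": 0,"roll": 0,"fingers": 0},
    {"x": 0,"y": 0,"z": 0,"roll": 0,"fingers": 0},
    {"x": 0,"y": 0,"z": 0,"roll": 0,"fingers": 0},
    {"x": 0.0002,"y": 0,"z": 0,"roll": 0,"fingers": 0},
    {"x": 0,"y": 0,"z": 0,"roll": 0,"fingers": 0}
  ]
}}

```text
clock: 26.5
eef_pos: [0.6489, -0.2124, 0.1042]
tool_rot: [0.093, 0.696, -0.111, 0.703]
ft_force: [-1.4, 0.7, 4.9]
grip_width: 0.025
```

```bash
python3 st.py; python3 tags.py
```

```text
t 26.5 p [ 0.6489 -0.2124  0.1042] yaw -0.289 xax [ 0.007 -0.025 -1.   ] F [-1.4  0.7  4.9] w 0.025
top
(351.5, 169.3, 177.0, [0.588, -0.0559])
(306.3, 171.0, 183.5, [0.5814, 0.0366])
side
(378.2, 210.4, 109.5, [0.5877, -0.0555])
(350.5, 188.1, 112.5, [0.5809, 0.0367])
```

Request:
{"op": "arm_command", "data": {
  "motion": [
    {"x": -0.015,"y": 0,"z": 0,"roll": 0,"fingers": 0},
    {"x": -0.025,"y": 0,"z": 0,"roll": 0,"fingers": 0},
    {"x": -0.003,"y": 0.022,"z": -0.008,"roll": 0,"fingers": 0},
    {"x": -0.003,"y": 0.022,"z": -0.008,"roll": 0,"fingers": 0},
    {"x": -0.003,"y": 0.022,"z": -0.008,"roll": 0,"fingers": 0},
    {"x": -0.003,"y": 0.022,"z": -0.008,"roll": 0,"fingers": 0},
    {"x": -0.003,"y": 0.022,"z": -0.008,"roll": 0,"fingers": 0},
    {"x": 0,"y": 0.022,"z": -0.008,"roll": 0,"fingers": 0},
    {"x": 0,"y": 0,"z": 0,"roll": 0,"fingers": 0},
    {"x": 0,"y": 0,"z": 0,"roll": 0,"fingers": 0}
  ]
}}

```text
clock: 27.43
eef_pos: [0.6406, -0.0672, 0.1439]
tool_rot: [0.095, 0.699, -0.112, 0.7]
ft_force: [0.0, -0.4, -1.6]
grip_width: 0.0251
```

```bash
python3 st.py; python3 fit.py pics/f35.png|tail -2; python3 - <<'E'
from h import *
c=camera('wrist'); cv2.imwrite('pics/w35.png',cv2.resize(c['frame'][:,:,::-1][50:300,200:440],None,fx=2.3,fy=2.3))
E
```

```text
t 27.4333 p [ 0.6406 -0.0672  0.1439] yaw -0.294 xax [-0.002 -0.023 -1.   ] F [ 0.  -0.4 -1.6] w 0.0251
35 [[291.0, 366.0], [565.0, 166.0]] [ 0.586 -0.049  0.143]
40 [[296.0, 369.0], [560.0, 160.0]] [ 0.589 -0.051  0.138]
```

View pics/w35.png

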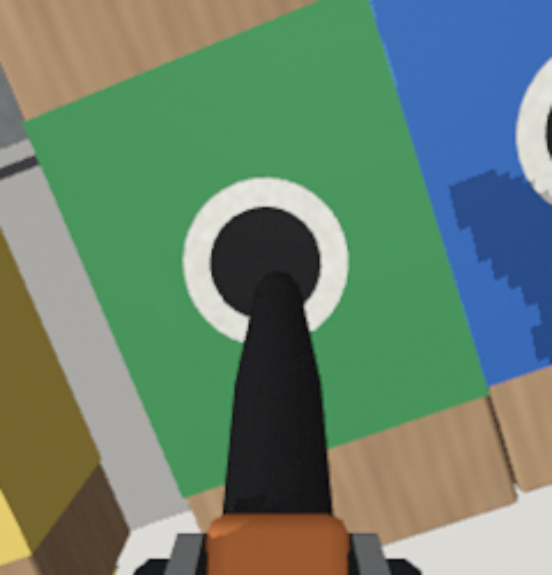

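Request:
{"op": "arm_command", "data": {
  "motion": [
    {"x": 0.01,"y": -0.003,"z": 0.001,"roll": 0,"fingers": 0},
    {"x": 0.01,"y": 0,"z": 0,"roll": 0,"fingers": 0},
    {"x": 0.008,"y": 0,"z": 0,"roll": 0,"fingers": 0},
    {"x": 0.004,"y": 0,"z": 0,"roll": 0,"fingers": 0},
    {"x": 0,"y": 0,"z": 0,"roll": 0,"fingers": 0},
    {"x": 0,"y": 0,"z": 0,"roll": 0,"fingers": 0}
  ]
}}

```text
clock: 28.03
eef_pos: [0.6392, -0.0774, 0.1052]
tool_rot: [0.098, 0.7, -0.115, 0.698]
ft_force: [0.3, 0.3, -0.3]
grip_width: 0.0248
```

```bash
python3 st.py;  python3 - <<'E'
from h import *
c=camera('wrist'); cv2.imwrite('pics/w36.png',cv2.resize(c['frame'][:,:,::-1][50:300,200:440],None,fx=2.3,fy=2.3))
E
```

```text
t 28.0333 p [ 0.6392 -0.0774  0.1052] yaw -0.302 xax [-0.006 -0.024 -1.   ] F [ 0.3  0.3 -0.3] w 0.0248
```

View pics/w36.png

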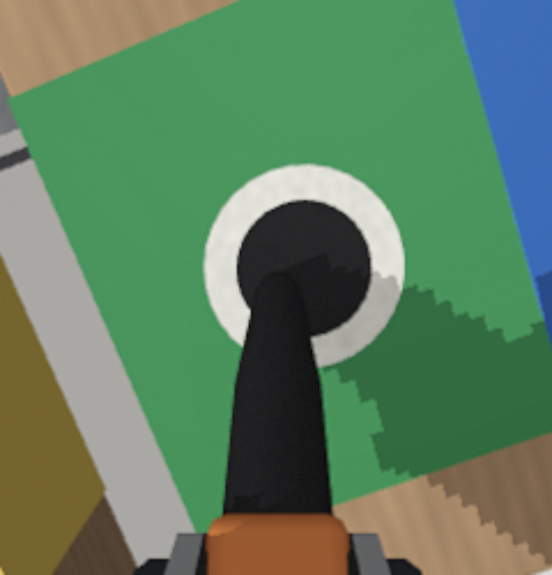

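Request:
{"op": "arm_command", "data": {
  "motion": [
    {"x": -0.006,"y": 0.003,"z": 0,"roll": 0,"fingers": 0},
    {"x": 0,"y": 0.003,"z": 0.001,"roll": 0,"fingers": 0},
    {"x": 0,"y": 0,"z": 0,"roll": 0,"fingers": 0},
    {"x": 0,"y": 0,"z": 0,"roll": 0,"fingers": 0}
  ]
}}

```text
clock: 28.42
eef_pos: [0.6433, -0.0715, 0.1133]
tool_rot: [0.098, 0.699, -0.115, 0.699]
ft_force: [0.3, 0.0, -0.7]
grip_width: 0.0249
```

```bash
python3 st.py;  python3 - <<'E'
from h import *
c=camera('wrist'); cv2.imwrite('pics/w37.png',cv2.resize(c['frame'][:,:,::-1][50:300,200:440],None,fx=2.3,fy=2.3))
E
```

```text
t 28.4167 p [ 0.6433 -0.0715  0.1133] yaw -0.302 xax [-0.004 -0.024 -1.   ] F [ 0.3  0.  -0.7] w 0.0249
```

View pics/w37.png

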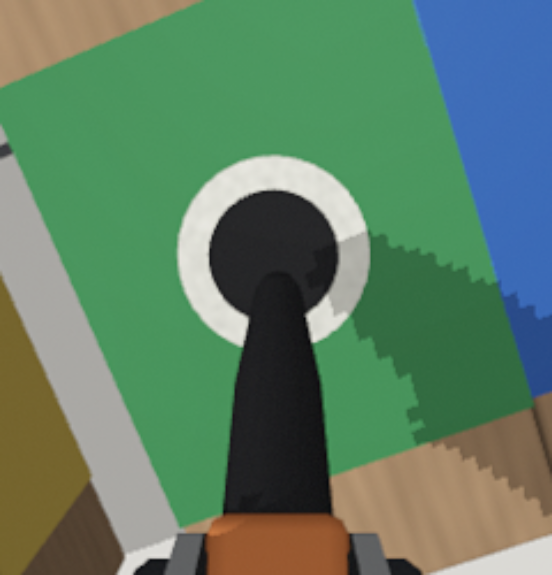

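Request:
{"op": "arm_command", "data": {
  "motion": [
    {"x": 0.002,"y": 0,"z": -0.003,"roll": 0,"fingers": 0},
    {"x": 0.002,"y": 0,"z": 0,"roll": 0,"fingers": 0},
    {"x": 0.002,"y": 0,"z": 0,"roll": 0,"fingers": 0},
    {"x": 0.001,"y": 0,"z": 0,"roll": 0,"fingers": 0},
    {"x": 0,"y": 0,"z": 0,"roll": 0,"fingers": 0}
  ]
}}

```text
clock: 28.88
eef_pos: [0.6403, -0.0701, 0.1062]
tool_rot: [0.098, 0.699, -0.115, 0.699]
ft_force: [-0.2, -0.2, -0.6]
grip_width: 0.0246
```

Request:
{"op": "arm_command", "data": {
  "motion": [
    {"x": 0.002,"y": 0,"z": 0,"roll": 0,"fingers": 0},
    {"x": 0,"y": 0,"z": 0,"roll": 0,"fingers": 0}
  ]
}}

```text
clock: 29.05
eef_pos: [0.6405, -0.0703, 0.1043]
tool_rot: [0.098, 0.698, -0.115, 0.7]
ft_force: [-0.3, -0.1, -0.7]
grip_width: 0.0248
```

```bash
python3 st.py;  python3 - <<'E'
from h import *
c=camera('wrist'); cv2.imwrite('pics/w38.png',cv2.resize(c['frame'][:,:,::-1][50:300,200:440],None,fx=2.3,fy=2.3))
E
```

```text
t 29.05 p [ 0.6405 -0.0703  0.1043] yaw -0.302 xax [-0.002 -0.024 -1.   ] F [-0.3 -0.1 -0.7] w 0.0248
```

View pics/w38.png

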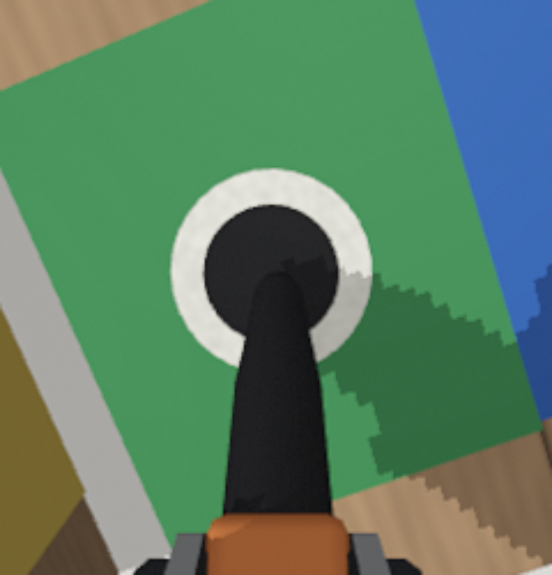

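Centred, about to touch.

Request:
{"op": "arm_command", "data": {
  "motion": [
    {"x": 0.001,"y": 0,"z": 0,"roll": 0,"fingers": 0},
    {"x": 0.001,"y": 0,"z": 0,"roll": 0,"fingers": 0}
  ]
}}

```text
clock: 29.27
eef_pos: [0.6408, -0.0703, 0.1037]
tool_rot: [0.098, 0.698, -0.115, 0.7]
ft_force: [-1.3, -0.1, 6.8]
grip_width: 0.0249
```

Request:
{"op": "arm_command", "data": {
  "motion": [
    {"x": 0.001,"y": 0,"z": 0,"roll": 0,"fingers": 0},
    {"x": 0.001,"y": 0,"z": 0,"roll": 0,"fingers": 0}
  ]
}}

```text
clock: 29.43
eef_pos: [0.6408, -0.0703, 0.1038]
tool_rot: [0.098, 0.698, -0.114, 0.701]
ft_force: [-1.6, 0.6, 5.6]
grip_width: 0.0247
```

Request:
{"op": "arm_command", "data": {
  "motion": [
    {"x": 0.001,"y": 0,"z": 0,"roll": 0,"fingers": 0},
    {"x": 0.0005,"y": 0,"z": 0,"roll": 0,"fingers": 0}
  ]
}}

```text
clock: 29.6
eef_pos: [0.6407, -0.0703, 0.1041]
tool_rot: [0.098, 0.697, -0.114, 0.701]
ft_force: [-1.3, 0.7, 3.6]
grip_width: 0.0247
```

Request:
{"op": "arm_command", "data": {
  "motion": [
    {"x": 0.0002,"y": 0,"z": 0,"roll": 0,"fingers": 0},
    {"x": 0.0002,"y": 0,"z": 0,"roll": 0,"fingers": 0},
    {"x": 0.0002,"y": 0,"z": 0,"roll": 0,"fingers": 0},
    {"x": 0.0002,"y": 0,"z": 0,"roll": 0,"fingers": 0},
    {"x": 0.0002,"y": 0,"z": 0,"roll": 0,"fingers": 0},
    {"x": 0.0002,"y": 0,"z": 0,"roll": 0,"fingers": 0},
    {"x": 0.0002,"y": 0,"z": 0,"roll": 0,"fingers": 0},
    {"x": 0.0002,"y": 0,"z": 0,"roll": 0,"fingers": 0}
  ]
}}

```text
clock: 30.27
eef_pos: [0.6408, -0.0703, 0.1039]
tool_rot: [0.098, 0.697, -0.114, 0.701]
ft_force: [-2.0, 1.0, 5.4]
grip_width: 0.025
```

Request:
{"op": "arm_command", "data": {
  "motion": [
    {"x": 0.0002,"y": 0,"z": 0,"roll": 0,"fingers": 0},
    {"x": 0,"y": 0,"z": 0,"roll": 0,"fingers": 0},
    {"x": 0.0002,"y": 0,"z": 0,"roll": 0,"fingers": 0},
    {"x": 0,"y": 0,"z": 0,"roll": 0,"fingers": 0},
    {"x": 0.0002,"y": 0,"z": 0,"roll": 0,"fingers": 0},
    {"x": 0,"y": 0,"z": 0,"roll": 0,"fingers": 0},
    {"x": 0.0002,"y": 0,"z": 0,"roll": 0,"fingers": 0},
    {"x": 0,"y": 0,"z": 0,"roll": 0,"fingers": 0}
  ]
}}

```text
clock: 30.93
eef_pos: [0.6408, -0.0703, 0.104]
tool_rot: [0.098, 0.697, -0.114, 0.702]
ft_force: [-1.9, 0.1, 4.4]
grip_width: 0.0246
```

Request:
{"op": "arm_command", "data": {
  "motion": [
    {"x": 0.0002,"y": 0,"z": 0,"roll": 0,"fingers": 0},
    {"x": 0,"y": 0,"z": 0,"roll": 0,"fingers": 0},
    {"x": 0.0002,"y": 0,"z": 0,"roll": 0,"fingers": 0},
    {"x": 0,"y": 0,"z": 0,"roll": 0,"fingers": 0},
    {"x": 0.0002,"y": 0,"z": 0,"roll": 0,"fingers": 0},
    {"x": 0,"y": 0,"z": 0,"roll": 0,"fingers": 0},
    {"x": 0.0002,"y": 0,"z": 0,"roll": 0,"fingers": 0},
    {"x": 0,"y": 0,"z": 0,"roll": 0,"fingers": 0}
  ]
}}

```text
clock: 31.6
eef_pos: [0.6408, -0.0703, 0.104]
tool_rot: [0.098, 0.696, -0.114, 0.702]
ft_force: [-1.3, 0.8, 4.9]
grip_width: 0.0249
```

```bash
python3 st.py; python3 tags.py; python3 - <<'E'
from h import *
c=camera('wrist'); cv2.imwrite('pics/w39.png',cv2.resize(c['frame'][:,:,::-1][50:300,200:440],None,fx=2.3,fy=2.3))
E
```

```text
t 31.6 p [ 0.6408 -0.0703  0.104 ] yaw -0.301 xax [ 0.004 -0.024 -1.   ] F [-1.3  0.8  4.9] w 0.0249
top
(420.8, 167.4, 184.5, [0.5967, -0.1979])
(428.3, 106.5, 89.5, [0.7338, -0.2146])
side
(423.8, 248.0, 126.0, [0.5964, -0.1971])
(350.2, 188.2, 105.0, [0.5802, 0.0369])
```

View pics/w39.png

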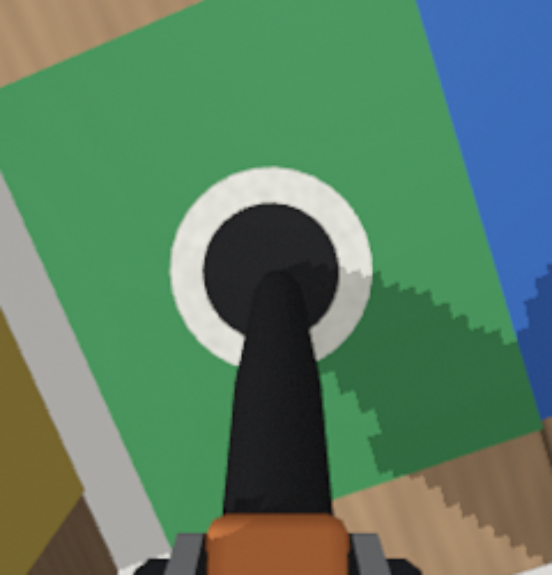

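Request:
{"op": "arm_command", "data": {
  "motion": [
    {"x": -0.015,"y": 0,"z": 0,"roll": 0,"fingers": 0},
    {"x": -0.015,"y": 0,"z": 0,"roll": 0,"fingers": 0},
    {"x": -0.003,"y": 0.02,"z": -0.008,"roll": 0,"fingers": 0},
    {"x": -0.003,"y": 0.02,"z": -0.008,"roll": 0,"fingers": 0},
    {"x": -0.003,"y": 0.02,"z": -0.008,"roll": 0,"fingers": 0},
    {"x": 0,"y": 0.015,"z": -0.007,"roll": 0,"fingers": 0},
    {"x": 0,"y": 0.005,"z": -0.002,"roll": 0,"fingers": 0},
    {"x": 0,"y": 0,"z": 0,"roll": 0,"fingers": 0},
    {"x": 0,"y": 0,"z": 0,"roll": 0,"fingers": 0},
    {"x": 0,"y": 0,"z": 0,"roll": 0,"fingers": 0}
  ]
}}

```text
clock: 32.58
eef_pos: [0.6328, 0.0169, 0.131]
tool_rot: [0.098, 0.699, -0.117, 0.699]
ft_force: [-0.8, 0.2, -0.7]
grip_width: 0.0247
```

```bash
python3 st.py;  python3 - <<'E'
from h import *
c=camera('wrist'); cv2.imwrite('pics/w40.png',cv2.resize(c['frame'][:,:,::-1][50:300,200:440],None,fx=2.3,fy=2.3))
E
```

```text
t 32.5833 p [0.6328 0.0169 0.131 ] yaw -0.306 xax [-0.004 -0.026 -1.   ] F [-0.8  0.2 -0.7] w 0.0247
```

View pics/w40.png

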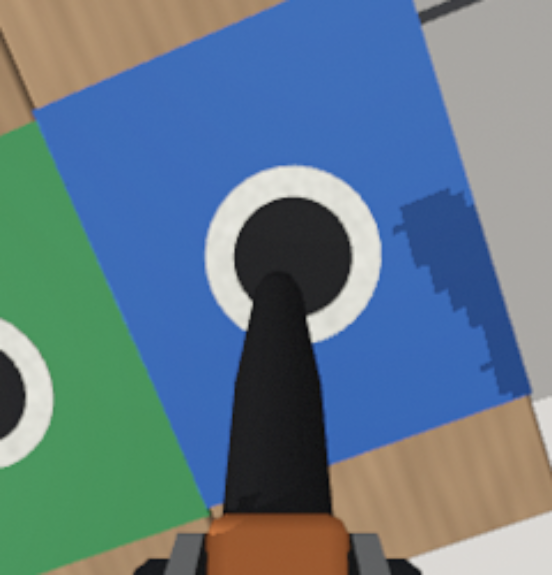

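Request:
{"op": "arm_command", "data": {
  "motion": [
    {"x": 0.006,"y": 0.003,"z": -0.002,"roll": 0,"fingers": 0},
    {"x": 0.006,"y": 0.002,"z": 0,"roll": 0,"fingers": 0},
    {"x": 0.005,"y": 0.001,"z": 0,"roll": 0,"fingers": 0},
    {"x": 0.003,"y": 0,"z": 0,"roll": 0,"fingers": 0},
    {"x": 0,"y": 0,"z": 0,"roll": 0,"fingers": 0},
    {"x": 0,"y": 0,"z": 0,"roll": 0,"fingers": 0}
  ]
}}

```text
clock: 33.13
eef_pos: [0.6322, 0.0191, 0.1071]
tool_rot: [0.1, 0.699, -0.119, 0.698]
ft_force: [0.3, -0.0, -0.4]
grip_width: 0.0249
```

```bash
python3 st.py;  python3 - <<'E'
from h import *
c=camera('wrist'); cv2.imwrite('pics/w41.png',cv2.resize(c['frame'][:,:,::-1][50:300,200:440],None,fx=2.3,fy=2.3))
E
```

```text
t 33.1333 p [0.6322 0.0191 0.1071] yaw -0.311 xax [-0.006 -0.027 -1.   ] F [ 0.3 -0.  -0.4] w 0.0249
```

View pics/w41.png

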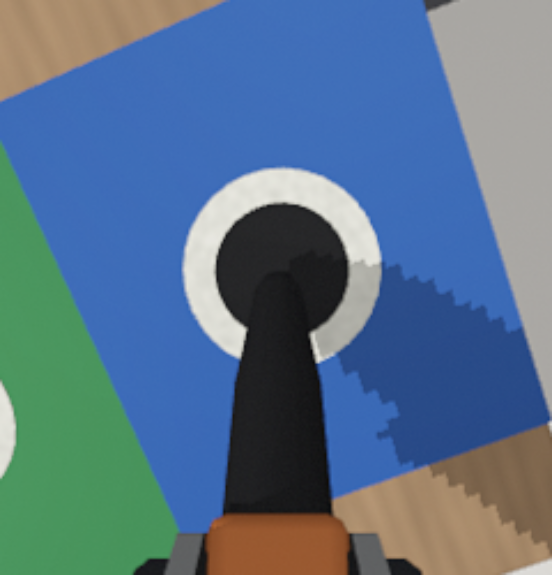

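Well centred. Lower to contact.

Request:
{"op": "arm_command", "data": {
  "motion": [
    {"x": 0.001,"y": 0,"z": 0,"roll": 0,"fingers": 0},
    {"x": 0.001,"y": 0,"z": 0,"roll": 0,"fingers": 0},
    {"x": 0.001,"y": 0,"z": 0,"roll": 0,"fingers": 0}
  ]
}}

```text
clock: 33.43
eef_pos: [0.6327, 0.0189, 0.1046]
tool_rot: [0.1, 0.699, -0.119, 0.698]
ft_force: [0.2, -0.1, 0.2]
grip_width: 0.025
```

Request:
{"op": "arm_command", "data": {
  "motion": [
    {"x": 0.001,"y": 0,"z": 0,"roll": 0,"fingers": 0},
    {"x": 0.0005,"y": 0,"z": 0,"roll": 0,"fingers": 0}
  ]
}}

```text
clock: 33.6
eef_pos: [0.6329, 0.0189, 0.1039]
tool_rot: [0.1, 0.698, -0.119, 0.699]
ft_force: [0.1, -0.2, 2.3]
grip_width: 0.0247
```

Request:
{"op": "arm_command", "data": {
  "motion": [
    {"x": 0.0005,"y": 0,"z": 0,"roll": 0,"fingers": 0},
    {"x": 0.0005,"y": 0,"z": 0,"roll": 0,"fingers": 0}
  ]
}}

```text
clock: 33.77
eef_pos: [0.633, 0.0189, 0.104]
tool_rot: [0.1, 0.698, -0.119, 0.699]
ft_force: [-1.8, -1.1, 2.2]
grip_width: 0.0249
```

Request:
{"op": "arm_command", "data": {
  "motion": [
    {"x": 0.0004,"y": 0,"z": 0,"roll": 0,"fingers": 0},
    {"x": 0.0004,"y": 0,"z": 0,"roll": 0,"fingers": 0},
    {"x": 0.0002,"y": 0,"z": 0,"roll": 0,"fingers": 0},
    {"x": 0.0002,"y": 0,"z": 0,"roll": 0,"fingers": 0},
    {"x": 0.0002,"y": 0,"z": 0,"roll": 0,"fingers": 0},
    {"x": 0.0002,"y": 0,"z": 0,"roll": 0,"fingers": 0},
    {"x": 0.0002,"y": 0,"z": 0,"roll": 0,"fingers": 0},
    {"x": 0.0002,"y": 0,"z": 0,"roll": 0,"fingers": 0}
  ]
}}

```text
clock: 34.43
eef_pos: [0.6331, 0.0189, 0.1039]
tool_rot: [0.1, 0.698, -0.119, 0.699]
ft_force: [-1.8, 0.2, 3.8]
grip_width: 0.0248
```

Request:
{"op": "arm_command", "data": {
  "motion": [
    {"x": 0.0002,"y": 0,"z": 0,"roll": 0,"fingers": 0},
    {"x": 0.0001,"y": 0,"z": 0,"roll": 0,"fingers": 0},
    {"x": 0.0002,"y": 0,"z": 0,"roll": 0,"fingers": 0},
    {"x": 0.0001,"y": 0,"z": 0,"roll": 0,"fingers": 0},
    {"x": 0.0002,"y": 0,"z": 0,"roll": 0,"fingers": 0},
    {"x": 0.0001,"y": 0,"z": 0,"roll": 0,"fingers": 0},
    {"x": 0.0002,"y": 0,"z": 0,"roll": 0,"fingers": 0},
    {"x": 0.0001,"y": 0,"z": 0,"roll": 0,"fingers": 0}
  ]
}}

```text
clock: 35.1
eef_pos: [0.6331, 0.0189, 0.1038]
tool_rot: [0.1, 0.697, -0.119, 0.7]
ft_force: [-1.3, -0.1, 4.5]
grip_width: 0.0252
```

Request:
{"op": "arm_command", "data": {
  "motion": [
    {"x": 0.0002,"y": 0,"z": 0,"roll": 0,"fingers": 0},
    {"x": 0.0001,"y": 0,"z": 0,"roll": 0,"fingers": 0},
    {"x": 0.0002,"y": 0,"z": 0,"roll": 0,"fingers": 0},
    {"x": 0.0001,"y": 0,"z": 0,"roll": 0,"fingers": 0},
    {"x": 0.0002,"y": 0,"z": 0,"roll": 0,"fingers": 0},
    {"x": 0.0001,"y": 0,"z": 0,"roll": 0,"fingers": 0},
    {"x": 0.0002,"y": 0,"z": 0,"roll": 0,"fingers": 0},
    {"x": 0.0001,"y": 0,"z": 0,"roll": 0,"fingers": 0},
    {"x": 0.0001,"y": 0,"z": 0,"roll": 0,"fingers": 0},
    {"x": 0.0001,"y": 0,"z": 0,"roll": 0,"fingers": 0}
  ]
}}

```text
clock: 35.93
eef_pos: [0.6331, 0.0189, 0.1039]
tool_rot: [0.1, 0.697, -0.119, 0.7]
ft_force: [-2.4, 0.0, 4.4]
grip_width: 0.025
```

```bash
python3 st.py; python3 tags.py; python3 - <<'E'
from h import *
c=camera('wrist'); cv2.imwrite('pics/w42.png',cv2.resize(c['frame'][:,:,::-1][50:300,200:440],None,fx=2.3,fy=2.3))
E
```

```text
t 35.9333 p [0.6331 0.0189 0.1039] yaw -0.311 xax [ 0.    -0.026 -1.   ] F [-2.4  0.   4.4] w 0.025
top
(420.9, 167.4, 186.5, [0.5967, -0.1979])
sideTraceback (most recent call last):
  File "tags.py", line 17, in <module>
    print(n); [print(q) for q in tags(n)]
                                 ~~~~^^^
  File "tags.py", line 13, in tags
    if f[int(y),int(x)].max()<80: out.append((round(x,1),round(y,1),a,px2w(c,[(x,y)],.102)[0,:2].round(4).tolist()))
       ~^^^^^^^^^^^^^^^
IndexError: index 554 is out of bounds for axis 0 with size 480
```

View pics/w42.png

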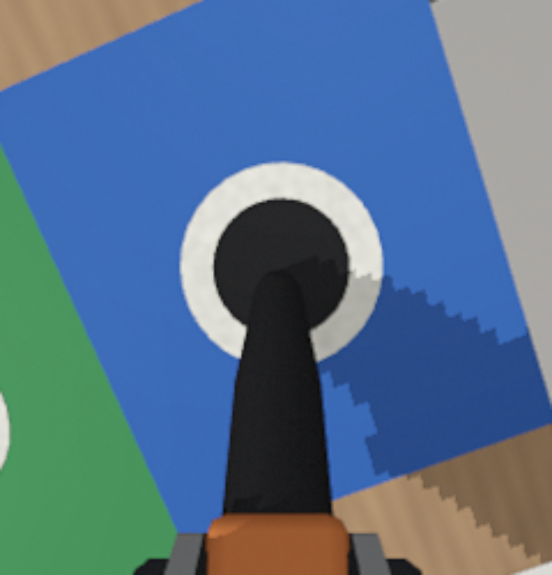

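Request:
{"op": "arm_command", "data": {
  "motion": [
    {"x": -0.015,"y": 0,"z": 0,"roll": 0,"fingers": 0},
    {"x": -0.03,"y": 0,"z": 0,"roll": 0,"fingers": 0},
    {"x": -0.03,"y": 0,"z": 0,"roll": 0,"fingers": 0},
    {"x": -0.02,"y": -0.02,"z": -0.005,"roll": 0,"fingers": 0},
    {"x": 0,"y": -0.028,"z": -0.006,"roll": 0,"fingers": 0},
    {"x": 0,"y": -0.028,"z": -0.006,"roll": 0,"fingers": 0},
    {"x": 0,"y": -0.028,"z": -0.006,"roll": 0,"fingers": 0},
    {"x": 0,"y": -0.028,"z": -0.006,"roll": 0,"fingers": 0},
    {"x": 0,"y": -0.028,"z": -0.006,"roll": 0,"fingers": 0},
    {"x": 0,"y": -0.028,"z": -0.006,"roll": 0,"fingers": 0},
    {"x": 0,"y": -0.028,"z": -0.006,"roll": 0,"fingers": 0},
    {"x": 0,"y": -0.028,"z": -0.006,"roll": 0,"fingers": 0},
    {"x": 0,"y": -0.028,"z": -0.006,"roll": 0,"fingers": 0},
    {"x": 0,"y": 0,"z": 0,"roll": 0,"fingers": 0}
  ]
}}

```text
clock: 37.25
eef_pos: [0.4927, -0.2279, 0.1938]
tool_rot: [0.097, 0.7, -0.117, 0.698]
ft_force: [-0.0, -0.0, -1.3]
grip_width: 0.0245
```

```bash
python3 st.py
```

```text
t 37.25 p [ 0.4927 -0.2279  0.1938] yaw -0.304 xax [-0.006 -0.028 -1.   ] F [-0.  -0.  -1.3] w 0.0245
```

Request:
{"op": "arm_command", "data": {
  "motion": [
    {"x": 0,"y": -0.028,"z": -0.004,"roll": 0,"fingers": 0},
    {"x": 0,"y": -0.028,"z": -0.004,"roll": 0,"fingers": 0},
    {"x": 0,"y": -0.028,"z": -0.004,"roll": 0,"fingers": 0},
    {"x": 0,"y": -0.028,"z": -0.004,"roll": 0,"fingers": 0},
    {"x": 0,"y": -0.028,"z": -0.004,"roll": 0,"fingers": 0},
    {"x": 0,"y": -0.02,"z": -0.004,"roll": 0,"fingers": 0},
    {"x": 0,"y": 0,"z": 0,"roll": -0.09,"fingers": 0},
    {"x": 0,"y": 0,"z": 0,"roll": -0.09,"fingers": 0},
    {"x": 0,"y": 0,"z": 0,"roll": -0.09,"fingers": 0},
    {"x": 0,"y": 0,"z": 0,"roll": 0,"fingers": 0},
    {"x": 0,"y": 0,"z": 0,"roll": 0,"fingers": 0}
  ]
}}

```text
clock: 38.17
eef_pos: [0.4209, -0.3813, 0.1867]
tool_rot: [0.002, 0.71, -0.018, 0.704]
ft_force: [-0.5, -0.3, -1.4]
grip_width: 0.0251
```

```bash
python3 st.py; python3 - <<'E'
from h import *
snap('side','s43')
E
```

```text
t 38.1667 p [ 0.4209 -0.3813  0.1867] yaw -0.028 xax [-0.009 -0.023 -1.   ] F [-0.5 -0.3 -1.4] w 0.0251
```

View pics/s43.png

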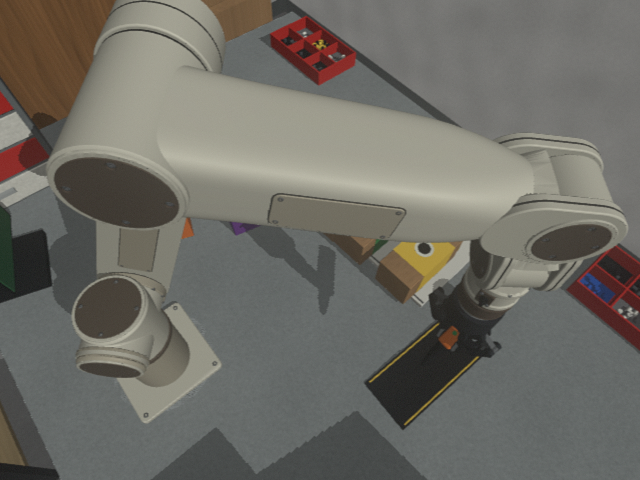

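Request:
{"op": "arm_command", "data": {
  "motion": [
    {"x": 0.025,"y": 0,"z": 0,"roll": 0,"fingers": 0},
    {"x": 0.025,"y": 0,"z": 0,"roll": 0,"fingers": 0},
    {"x": 0.025,"y": 0,"z": 0,"roll": 0,"fingers": 0},
    {"x": 0.025,"y": 0,"z": 0,"roll": 0,"fingers": 0},
    {"x": 0.025,"y": 0,"z": 0,"roll": 0,"fingers": 0},
    {"x": 0.015,"y": 0,"z": 0,"roll": 0,"fingers": 0},
    {"x": 0.008,"y": 0,"z": 0,"roll": 0,"fingers": 0},
    {"x": 0,"y": 0,"z": 0,"roll": 0,"fingers": 0},
    {"x": 0,"y": 0,"z": 0,"roll": 0,"fingers": 0}
  ]
}}

```text
clock: 38.97
eef_pos: [0.4251, -0.3837, 0.0335]
tool_rot: [0.003, 0.708, -0.023, 0.706]
ft_force: [1.2, -0.4, -0.5]
grip_width: 0.0249
```

```bash
python3 st.py; python3 - <<'E'
from h import *
snap('wrist','w44')
E
python3 fit.py pics/f44.png|tail -2
```

```text
t 38.9667 p [ 0.4251 -0.3837  0.0335] yaw -0.037 xax [-0.004 -0.027 -1.   ] F [ 1.2 -0.4 -0.5] w 0.0249
35 [[291.0, 385.0], [555.0, 145.0]] [ 0.368 -0.381  0.034]
40 [[295.0, 382.0], [552.0, 147.0]] [ 0.372 -0.381  0.029]
```

View pics/w44.png

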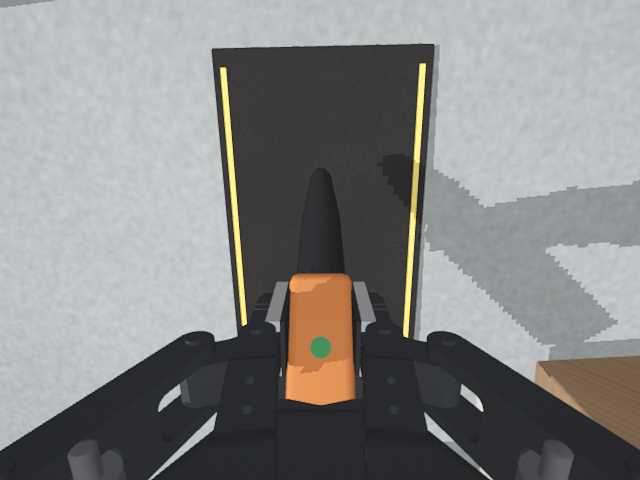

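View pics/f44.png

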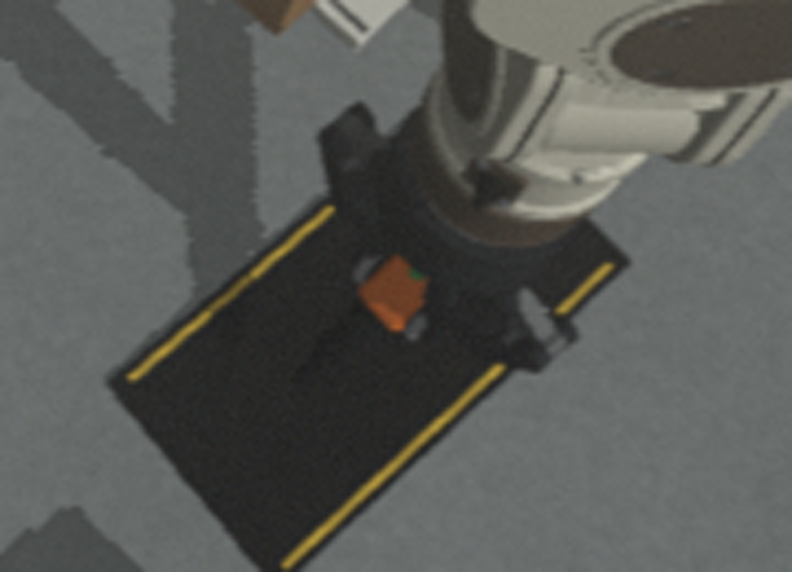

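Request:
{"op": "arm_command", "data": {
  "motion": [
    {"x": 0.006,"y": 0,"z": -0.005,"roll": 0,"fingers": 0},
    {"x": 0.006,"y": 0,"z": -0.005,"roll": 0,"fingers": 0},
    {"x": 0.006,"y": 0,"z": 0,"roll": 0,"fingers": 0},
    {"x": 0.006,"y": 0,"z": 0,"roll": 0,"fingers": 0},
    {"x": 0.006,"y": 0,"z": 0,"roll": 0,"fingers": 0}
  ]
}}

```text
clock: 39.48
eef_pos: [0.4182, -0.3883, 0.0081]
tool_rot: [0.001, 0.704, -0.026, 0.709]
ft_force: [0.6, 0.4, -1.1]
grip_width: 0.0249
```

```bash
python3 st.py
```

```text
t 39.4833 p [ 0.4182 -0.3883  0.0081] yaw -0.038 xax [ 0.007 -0.037 -0.999] F [ 0.6  0.4 -1.1] w 0.0249
```

Request:
{"op": "arm_command", "data": {
  "motion": [
    {"x": 0.006,"y": 0,"z": 0,"roll": 0,"fingers": 0},
    {"x": 0.006,"y": 0,"z": 0,"roll": 0,"fingers": 0},
    {"x": 0.006,"y": 0,"z": 0,"roll": 0,"fingers": 0}
  ]
}}

```text
clock: 39.73
eef_pos: [0.4272, -0.3903, -0.0046]
tool_rot: [-0.001, 0.698, -0.027, 0.716]
ft_force: [3.0, 4.8, 10.7]
grip_width: 0.0247
```

```bash
python3 st.py; python3 - <<'E'
from h import *
snap('wrist','w45')
E
python3 fit.py pics/f45.png|tail -2
```

```text
t 39.7333 p [ 0.4272 -0.3903 -0.0046] yaw -0.037 xax [ 0.025 -0.039 -0.999] F [ 3.   4.8 10.7] w 0.0247
35 [[294.0, 381.0], [548.0, 151.0]] [ 0.369 -0.387 -0.006]
40 [[298.0, 379.0], [545.0, 153.0]] [ 0.373 -0.387 -0.01 ]
```

View pics/w45.png

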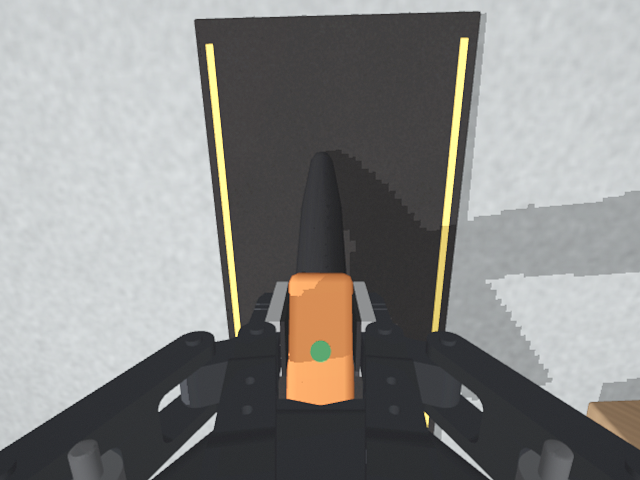

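View pics/f45.png

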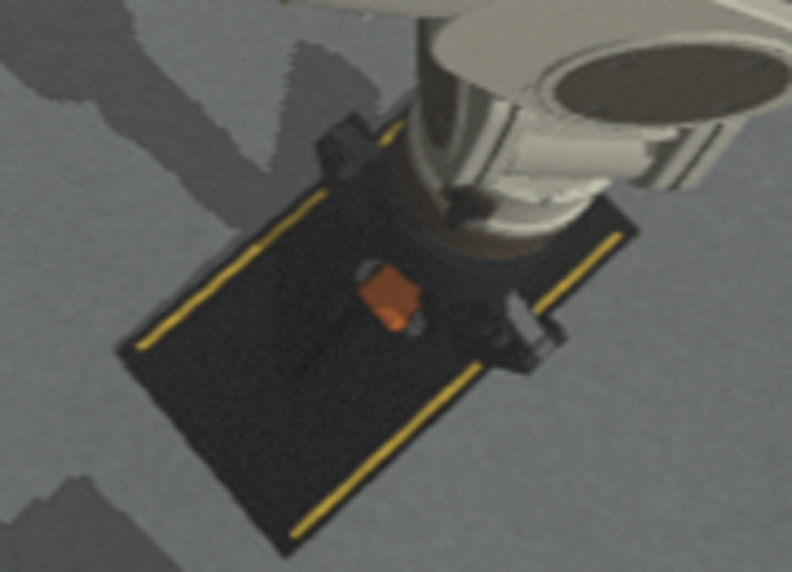

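Request:
{"op": "arm_command", "data": {
  "motion": [
    {"x": 0.006,"y": 0,"z": -0.004,"roll": 0,"fingers": 0},
    {"x": 0.006,"y": 0,"z": -0.004,"roll": 0,"fingers": 0},
    {"x": 0.006,"y": 0,"z": -0.004,"roll": 0,"fingers": 0}
  ]
}}

```text
clock: 40.08
eef_pos: [0.4304, -0.3953, -0.0139]
tool_rot: [-0.006, 0.688, -0.029, 0.725]
ft_force: [5.0, 2.6, 12.0]
grip_width: 0.0249
```

```bash
python3 st.py; python3 - <<'E'
from h import *
snap('wrist','w46')
E
```

```text
t 40.0833 p [ 0.4304 -0.3953 -0.0139] yaw -0.031 xax [ 0.052 -0.05  -0.997] F [ 5.   2.6 12. ] w 0.0249
```

View pics/w46.png

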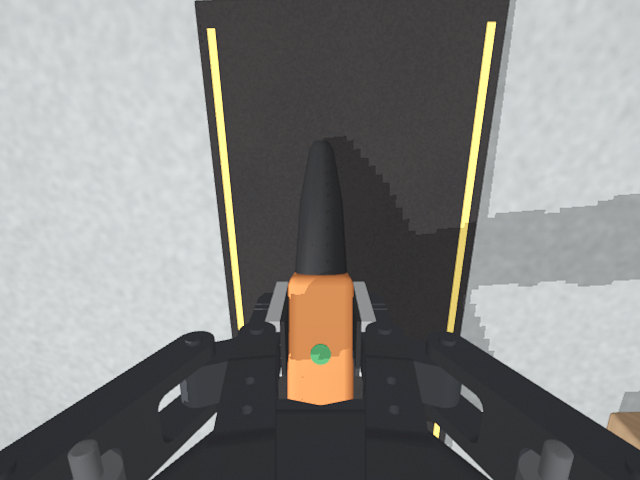

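Request:
{"op": "arm_command", "data": {
  "motion": [
    {"x": 0.006,"y": 0.004,"z": -0.005,"roll": 0,"fingers": 0},
    {"x": 0.006,"y": 0.003,"z": -0.005,"roll": 0,"fingers": 0},
    {"x": 0.005,"y": 0.002,"z": -0.005,"roll": 0,"fingers": 0}
  ]
}}

```text
clock: 40.38
eef_pos: [0.4327, -0.3974, -0.0215]
tool_rot: [-0.015, 0.676, -0.035, 0.736]
ft_force: [4.4, 0.9, 12.3]
grip_width: 0.025
```

```bash
python3 st.py; python3 - <<'E'
from h import *
snap('wrist','w47');snap('side','s47')
E
```

```text
t 40.3833 p [ 0.4327 -0.3974 -0.0215] yaw -0.026 xax [ 0.083 -0.072 -0.994] F [ 4.4  0.9 12.3] w 0.025
```

View pics/w47.png

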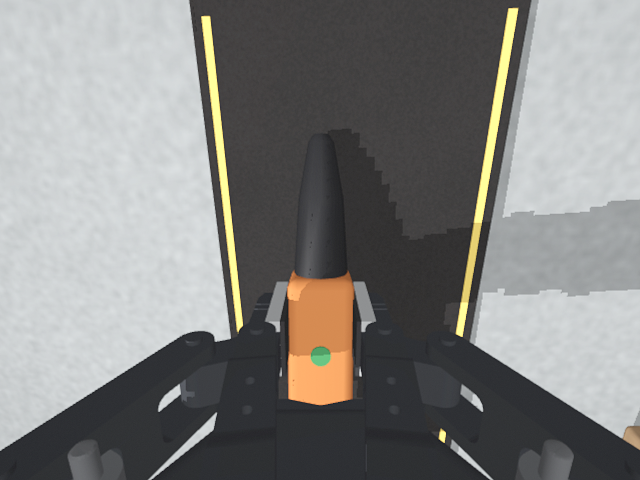

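Request:
{"op": "arm_command", "data": {
  "motion": [
    {"x": 0.003,"y": 0.002,"z": -0.003,"roll": 0,"fingers": 0},
    {"x": 0,"y": 0,"z": 0,"roll": 0,"fingers": 0.4},
    {"x": 0,"y": 0,"z": 0,"roll": 0,"fingers": 0.5},
    {"x": 0,"y": 0,"z": 0,"roll": 0,"fingers": 0.7},
    {"x": 0,"y": 0,"z": 0,"roll": 0,"fingers": 1},
    {"x": 0,"y": 0,"z": 0,"roll": 0,"fingers": 1},
    {"x": 0,"y": 0,"z": 0,"roll": 0,"fingers": 1},
    {"x": 0,"y": 0,"z": 0,"roll": 0,"fingers": 1}
  ]
}}

```text
clock: 41.15
eef_pos: [0.4332, -0.398, -0.0232]
tool_rot: [-0.017, 0.674, -0.037, 0.738]
ft_force: [0.3, 0.5, -0.6]
grip_width: 0.085
```

```bash
python3 st.py; python3 - <<'E'
from h import *
snap('wrist','w48')
E
```

```text
t 41.15 p [ 0.4332 -0.398  -0.0232] yaw -0.025 xax [ 0.089 -0.077 -0.993] F [ 0.3  0.5 -0.6] w 0.085
```

View pics/w48.png

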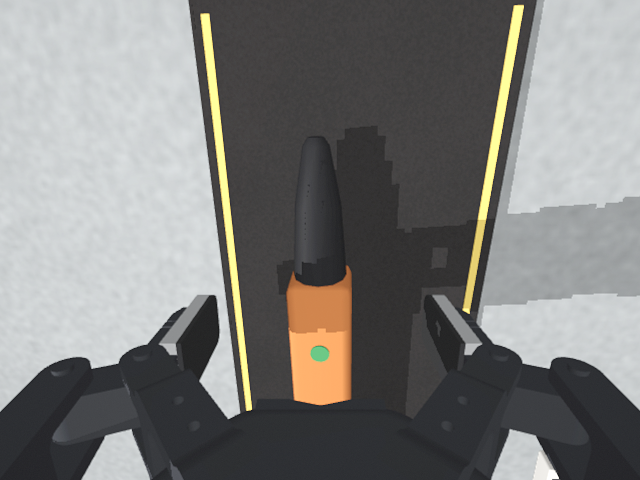

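Request:
{"op": "arm_command", "data": {
  "motion": [
    {"x": -0.015,"y": 0,"z": 0,"roll": 0,"fingers": 1},
    {"x": -0.025,"y": 0,"z": 0,"roll": 0,"fingers": 1},
    {"x": -0.03,"y": 0,"z": 0,"roll": 0,"fingers": 1},
    {"x": -0.03,"y": 0,"z": 0,"roll": 0,"fingers": 1},
    {"x": -0.03,"y": 0,"z": 0,"roll": 0,"fingers": 1},
    {"x": -0.03,"y": 0,"z": 0,"roll": 0,"fingers": 1},
    {"x": -0.03,"y": 0,"z": 0,"roll": 0,"fingers": 1},
    {"x": -0.02,"y": 0,"z": -0.03,"roll": 0,"fingers": 1},
    {"x": 0,"y": 0,"z": -0.03,"roll": 0,"fingers": 1},
    {"x": 0,"y": 0,"z": -0.03,"roll": 0,"fingers": 1},
    {"x": 0,"y": 0,"z": 0,"roll": 0,"fingers": 1}
  ]
}}

```text
clock: 42.12
eef_pos: [0.321, -0.3778, 0.1851]
tool_rot: [-0.017, 0.676, -0.035, 0.736]
ft_force: [-0.9, 0.0, -0.5]
grip_width: 0.0857
```

```bash
python3 - <<'E'
from st import *
st()
for n in('top','side','wrist'): snap(n,n+'49')
E
```

```text
t 42.1167 p [ 0.321  -0.3778  0.1851] yaw -0.022 xax [ 0.083 -0.074 -0.994] F [-0.9  0.  -0.5] w 0.0857
```

View pics/top49.png

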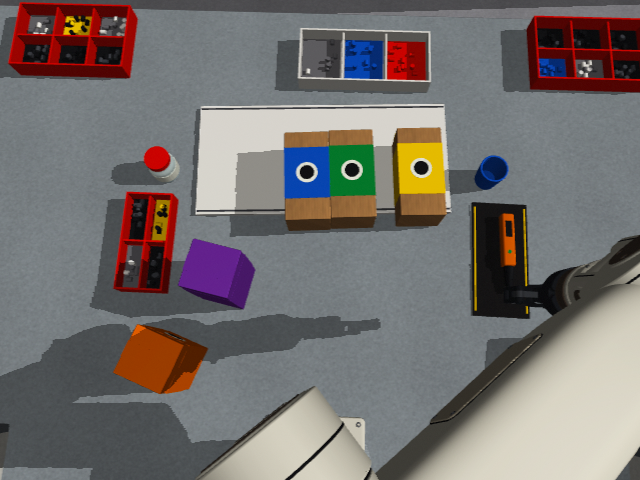

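View pics/side49.png

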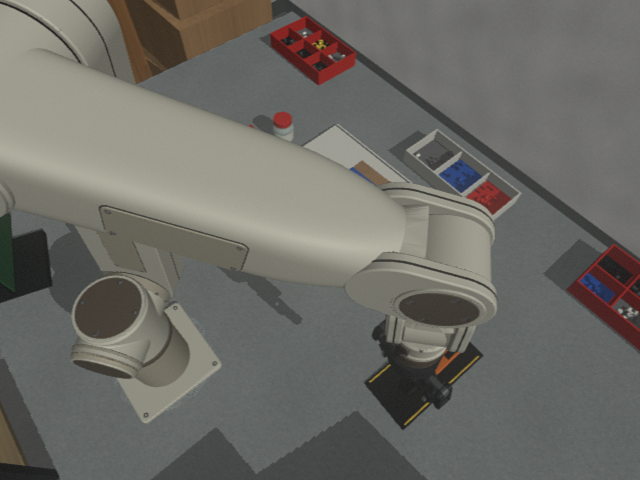

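View pics/wrist49.png

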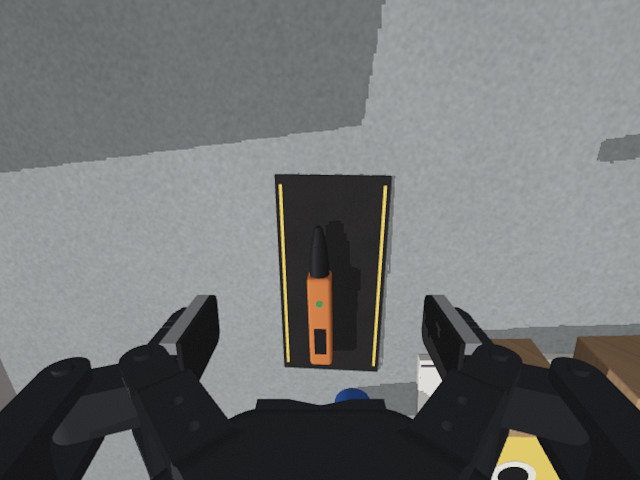

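```bash
python3 - <<'E'
from st import *
w=camera('wrist');t=camera('top')
print('w tail',px2w(w,[(321,363)],.030).round(3),px2w(w,[(321,363)],.004).round(3),'tip',px2w(w,[(318,227)],.017).round(3))
print('w pad',px2w(w,[(285,366),(378,371),(391,176),(275,175)],.004).round(3).tolist())
f=t['frame'][:,:,::-1][190:330,440:560];cv2.imwrite('pics/t50.png',cv2.resize(f,None,fx=4.2,fy=4.2,interpolation=cv2.INTER_CUBIC))
E
```

```text
w tail [[ 0.525 -0.394  0.03 ]] [[ 0.548 -0.396  0.004]] tip [[ 0.359 -0.394  0.017]]
w pad [[0.555, -0.443, 0.004], [0.558, -0.324, 0.004], [0.309, -0.32, 0.004], [0.307, -0.438, 0.004]]
```

View pics/t50.png

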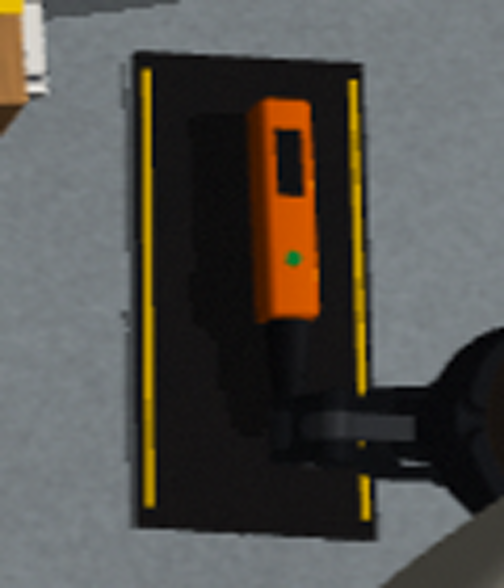

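```bash
python3 -c "
from workcell import job_done,get_obs
print(get_obs()['clock']); print(job_done())"
```

```text
42.3667
the job is handed in; nothing more can be done
None
```

I handed the job in at 42.4 s. There was no red carton, so I tipped blue, green and yellow onto their backs and read their tags in the order yellow, green, blue. I then laid the reader back on its pad and let go.

**Tag reads:** The tip rested near the middle of each tag for about 2.3 to 2.4 s. The wrist force read about 2 to 7 N.

**Last checks:**
- **Cartons:** all three lie flat on the board with their tags up. Blue was knocked against green partway through, but stayed flat.
- **Reader:** it lies flat and wholly on the pad, with about 28 mm to spare at the tail end. The gripper was open and clear.
- **Tray, jar and cup:** they look unmoved in the top image compared with the start.

**What did not go as planned:**
- **First pushes:** the first push on blue and on yellow slid over the carton's top without tipping it. The closed fingertips turned out to sit about 28 mm behind the reported tool point, so I repeated both lower down.
- **Green tag:** the first descent came down about 6 mm off centre and may have brushed the tag. I lifted off and re-centred before the timed touch.
- **Tool tilt:** the tool drifted a few degrees off vertical during the run.

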